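# Bolt up a vacuum jig for guitar bridges and clamp a blank

### The arm

A 6-joint arm with a two-finger parallel gripper is mounted at the origin on the work surface. World frame = base frame: x ahead of the robot, y to its left, z up, the work surface at z = 0. Lengths are in m, angles in rad, forces in N, time in s.
With the tool pointing down it reaches from about 0.275 to 1 m from the base axis. Payload 8.4 kg.
Tool frame: the origin (TCP) lies between the finger pads; the fingertips stand 19 mm ahead of it and the grasp point (between the pads) is the TCP (manip.tip_extent is the distance from the TCP to the fingertips, in m); z points along the fingers, y is the direction in which the jaws open and shut (so a half turn about z gives the same grasp; the last joint's range is limited). The gripper opens to 85 mm and grips with 20 to 120 N. Pads are 22 mm wide; open, the fingers measure 114 mm over their backs; the gripper's body (76 mm by 85 mm) begins 54 mm behind the grasp point. The pads swing forward as they close: fully open they stand 13 mm farther back than shut.
Start: joints at [-1.347, 0.353, 1.633, -0, 1.155, -0.002], TCP at [0.14, -0.609, 0.25] pointing down, gripper open.
Joint ranges: [-2.63, 2.63], [-0.92, 2.1], [0.06, 2.66], [-1.3, 4.44], [0, 2.69], [-3.02, 3.02]. Speed limits (rad/s): [2.22, 2.22, 2.79, 3.14, 3.14, 3.14].

### API

Orientations are given as a unit quaternion [x, y, z, w].
In Python, from bench import manip, optics gives the robot as it stands.
- The arm moves only by the tool move_arm, never from a script. Its argument "moves" is a list of rows, each a list of 4 numbers: the shift along the tool's x, y, z in mm, then the turn about the tool's z in rad. A call has 1 to 20 rows; each row is the pose to reach, as a shift and turn from the pose commanded when the call began, along the tool's axes at that moment; what a row does not reach only later rows make up. A row lasts 1/12 s, in which the tool goes at most 41.7 mm and 7.16 degrees, less where a joint would pass 70% of its speed; a pose out of reach is approached as far as the arm can. A call with a gripper value outside its range is refused whole. "fingers" is the finger opening in mm, from 0 to 85.4, set as the call begins (left out, the last holds). The fingers move at their own pace and stop on an object; "squeeze" is the grip in N (left out, the last holds). Time passes only in rows, so rows that repeat a pose let the fingers close. It gives the time, the measured TCP pose, the force and the opening at its end, in the units of the state.
- manip.get_state(): the state, without advancing time (a new reading comes with each control period).
- optics.camera(name): name is "side" or "top"; returns a dict with "image" (480x640x3 uint8, red, green, blue), "mtx" (3x3 intrinsics, pixels), "D" ([k1, k2, p1, p2, k3] as OpenCV has them; the pictures are not rectified), "extrinsics" (4x4, takes a point from camera to world coordinates). Camera axes: x right, y down, z forward; pixel columns grow to the right and rows downward; lengths in m; the calibration is good to about 2 mm. A picture is of the moment at which its call begins. There is no depth.
- manip.close_job(): hands the job in, once; it reports no verdict.
The state is a dict: "time_s": time; "joints": joint angles; "dq": joint speeds; "tau": joint torques, N m; "ee_pos": TCP position; "ee_rot": TCP orientation; "force": force on the tool from outside, world axes, zero at the start; "torque": the same for the moment, N m; "grip_width": finger opening in m.
Only numpy, scipy, OpenCV 4.12 (cv2) and the standard library are available. Lean on these libraries where they do the work, as an engineer would, in place of code of your own. Each camera call takes 0.05 s, during which the arm holds its last target. There are 200 camera calls.

### The job

Set up the vacuum jig: take the nest plate by its handle, lay it on the spacer on the jig base with all its holes over theirs, push the drift pin down through the large hole until its head sits on the plate so that the stack is lined up, and with the pin still in, drop every bolt there is fully home, each in a corner hole of its own (any of them). Then pull the pin out and stand it back in its own hole in the bolt block, lay the bridge blank flat and lengthwise on the plate so that it covers the whole of the black sealing pad, and last of all press the vacuum pedal right down to its stop and let it come up again. Disturb nothing else on the bench.

Things in the scene. Friction and masses are not known exactly. Their poses are not given: they have to be found in the camera images.
- jig_base: Pale wooden jig base, a block 150 (x) x 208 (y) x 40 mm high, fixed; low aluminium lugs (10 mm high) stand 26 mm out from the middle of its short sides. Origin: centre of its underside, z up. Through holes: four of 13 mm for bolts at x, y = (-60,-90), (-60,90), (60,90), (60,-90) mm and one of 17.2 mm for the drift pin at (-52, 0).
- spacer: Dark wooden spacer sheet 150 x 208 x 8 mm, 0.2 kg, loose, already lying on the jig base but a few millimetres out of line and slightly turned; same hole pattern (15.5 mm and 17.5 mm). Origin: centre of its underside; same axes as the base.
- nest_plate: Plywood nest plate 150 (x) x 208 (y) x 12 mm, 0.38 kg, loose on the bench at first. Hole pattern of the base (13.6 mm; pin hole 17.5 mm at (-52, 0)); fits one way round only. Handle on its middle: 20 mm thick in x, 90 long in y, 32 high above the top. Black sealing pad in its top centred at (+50, 0), 18 x 120 mm (long in y). Origin: centre of underside. On the jig: underside at 48, top at 60 mm.
- drift_pin: Steel drift pin: head 25 mm in diameter, 30 tall; shank 16 mm in diameter, 58 long, its last 24 mm tapering to 6 mm. 0.16 kg. Origin: on the axis at the head's underside, z up. Stands in the bolt block at first. It has to be pushed (5 to 20 N): its taper slides plate and spacer into line. Home in the jig its origin is 60 mm above the bench.
- bolt0: Steel bolt: round head 22 mm in diameter, 18 tall; plain shank 12 mm in diameter, 57 long, its last 12 mm tapering to 5 mm. 0.09 kg. Slides in, no turning; may stick and need pressing home (under 20 N). Origin: centre of the foot, 57 mm below the head's underside, z up. Stands in the bolt block at first; may be absent (two or three of the four are there). Home in the jig its head rests on the plate, 60 mm above the bench.
- bolt1: Steel bolt: round head 22 mm in diameter, 18 tall; plain shank 12 mm in diameter, 57 long, its last 12 mm tapering to 5 mm. 0.09 kg. Slides in, no turning; may stick and need pressing home (under 20 N). Origin: centre of the foot, 57 mm below the head's underside, z up. Stands in the bolt block at first; may be absent (two or three of the four are there). Home in the jig its head rests on the plate, 60 mm above the bench.
- bolt2: Steel bolt: round head 22 mm in diameter, 18 tall; plain shank 12 mm in diameter, 57 long, its last 12 mm tapering to 5 mm. 0.09 kg. Slides in, no turning; may stick and need pressing home (under 20 N). Origin: centre of the foot, 57 mm below the head's underside, z up. Stands in the bolt block at first; may be absent (two or three of the four are there). Home in the jig its head rests on the plate, 60 mm above the bench.
- bolt3: Steel bolt: round head 22 mm in diameter, 18 tall; plain shank 12 mm in diameter, 57 long, its last 12 mm tapering to 5 mm. 0.09 kg. Slides in, no turning; may stick and need pressing home (under 20 N). Origin: centre of the foot, 57 mm below the head's underside, z up. Stands in the bolt block at first; may be absent (two or three of the four are there). Home in the jig its head rests on the plate, 60 mm above the bench.
- rack: Wooden bolt block 240 (x) x 60 (y) x 65 mm high, fixed. Origin: centre of its underside, z up. In its top, along its x axis, holes 61 mm deep: four of 14.5 mm for bolts at x = -42, 0, 42, 84 mm and one of 18.5 mm for the drift pin at x = -90 mm; heads rest on the top.
- blank: Near-black ebony guitar-bridge blank, a bar 32 (x) x 144 (y) x 14 mm (z), 0.07 kg, lying flat loose on the bench in front of the jig. Origin: centre of its underside.
- pedal (a joint): Spring pedal of the vacuum foot valve: angle in rad, 0 = up, 0.24 = down at its stop; springs back by itself. Needs about 5 N at the tread to start and 12 N at the stop.
- pedal_tread (a point): Point on the top of the pedal's rubber tread, on its middle line 35 mm from its free end, 150 mm from the hinge: press straight down here. It moves with the pedal, 36 mm down over the whole stroke. The tread is 66 mm wide and 120 mm long. Its x axis points from the free end to the hinge.
- base_pin (a point): Centre of the drift-pin hole in the top face of the jig base (40 mm above the bench).
- base_h0 (a point): Centre of a corner bolt hole in the top face of the jig base (40 mm above the bench).
- base_h1 (a point): Centre of a corner bolt hole in the top face of the jig base (40 mm above the bench).
- base_h2 (a point): Centre of a corner bolt hole in the top face of the jig base (40 mm above the bench).
- base_h3 (a point): Centre of a corner bolt hole in the top face of the jig base (40 mm above the bench).
- nest_pin (a point): Centre of the drift-pin hole in the underside of the nest plate.
- rasp: Bystander: wood rasp, 270 mm, beyond the jig; leave alone.
- glue: Bystander: glue bottle, 160 mm tall, beyond the jig to the left; leave alone.
- sanding_block: Bystander: cork sanding block 65 x 110 x 32 mm, at the robot's end of the bolt block; leave alone.
- block_plane: Bystander: small steel plane, 155 mm, left of the nest plate; leave alone.
- offcut: Bystander: dark wood offcut 50 x 120 x 45 mm, beyond the bolt block; leave alone.
- f_clamp: Bystander: bar clamp, 260 mm, lying at the left; leave alone.

How it is judged:
By the outcome, as a careful person would: the job done as asked, in the order asked, and still so for the second after the job is handed in, with the robot touching nothing.
Of bolt0, bolt1, bolt2, bolt3 only 2 to 3 are there at a start; the rules pass over those that are not, and their reading is None.
At some moment in a run one of nest_plate, blank may be knocked a few centimetres aside while the robot is not near it.
It also fails if it takes over 210 s, if anything falls off the work surface, if the arm or the gripper's body presses on something with over 40 N, if the wrist force passes 120 N, or if a joint passes its speed limit or range.

## Working session

There is one attempt and no reset: what is moved stays moved. The work goes in short steps, Python scripts to look and compute and a tool call to move; the robot and the scene stay as the last step left them, time stands still between calls to the robot, and variables do not carry over. Pictures are saved under pics/ and viewed, about 12 in all and at most 16, crops included, and the job is handed in when it is done.

Besides the shell and the picture viewer there is one more tool, called after ">>>" in YAML: its name, and indented under it one key for each argument. move_arm: Moves the arm, as the interface text tells. Its arguments: {"type":"object","properties":{"moves":{"type":"array"},"fingers":{"type":"number"},"squeeze":{"type":"number"}},"required":["moves"]}

```bash
ls; mkdir -p pics; cat > h.py <<'E'
import numpy as np, cv2
from bench import manip, optics
def cam(n): return optics.camera(n)
def px2w(c,uv,z):
    uv=np.array(uv,float).reshape(-1,1,2)
    n=cv2.undistortPoints(uv,np.array(c["mtx"]),np.array(c["D"])).reshape(-1,2)
    E=np.array(c["extrinsics"]); d=np.c_[n,np.ones(len(n))]@E[:3,:3].T; o=E[:3,3]
    return o+d*((z-o[2])/d[:,2])[:,None]
def w2px(c,P):
    E=np.linalg.inv(np.array(c["extrinsics"]))
    return cv2.projectPoints(np.array(P,float).reshape(-1,1,3),cv2.Rodrigues(E[:3,:3])[0],E[:3,3],np.array(c["mtx"]),np.array(c["D"]))[0].reshape(-1,2)
def save(img,n): cv2.imwrite("pics/"+n,img[:,:,::-1])
def crop(img,x,y,w,h,s): return cv2.resize(img[y:y+h,x:x+w],None,fx=s,fy=s,interpolation=cv2.INTER_CUBIC)
E
python3 - <<'E'
from h import *
for n in("top","side"):
    c=cam(n); save(c["image"],n+"0.png"); print(n,c["mtx"],c["D"],c["extrinsics"])
    np.savez(n+"0.npz",**c)
print(manip.get_state())
E
```

```text
pics
top [[554.73089698   0.         324.55842172]
 [  0.         554.73089698 232.22832096]
 [  0.           0.           1.        ]] [0.0362904 0.        0.        0.        0.       ] [[ 0.02790483 -0.98102996  0.19183728  0.29174532]
 [-0.99946973 -0.03060386 -0.01112018  0.01286761]
 [ 0.01678019 -0.19142525 -0.98136374  1.33292364]
 [ 0.          0.          0.          1.        ]]
side [[551.79410662   0.         329.47415168]
 [  0.         551.79410662 241.89373266]
 [  0.           0.           1.        ]] [-0.09481318  0.          0.          0.          0.        ] [[-0.99770715 -0.03202945  0.05962014  0.45575434]
 [-0.06479551  0.70644967 -0.70479103  1.00580047]
 [-0.01954456 -0.70703817 -0.70690525  1.09202027]
 [ 0.          0.          0.          1.        ]]
{'time_s': 0.1, 'joints': array([-1.34739883e+00,  3.53606324e-01,  1.63403191e+00,  9.83847664e-06,
        1.15520561e+00, -2.39336986e-03]), 'dq': array([ 0.00088848,  0.00064123, -0.00197255,  0.00058037, -0.00011095,
        0.00078298]), 'tau': array([-8.40348439e-04, -6.06358194e+01, -3.42821860e+01, -4.16262822e-06,
        3.95167837e-03, -1.58616723e-05]), 'ee_pos': array([ 0.13984358, -0.60875326,  0.24963153]), 'ee_rot': array([ 9.93634106e-01,  1.12653771e-01, -6.45169698e-05, -6.22274226e-04]), 'force': array([-0.11609166, -0.20067938, -0.0996734 ]), 'torque': array([ 0.02814528, -0.01256326,  0.02821307]), 'grip_width': 0.0854366030467048}
```

View pics/top0.png

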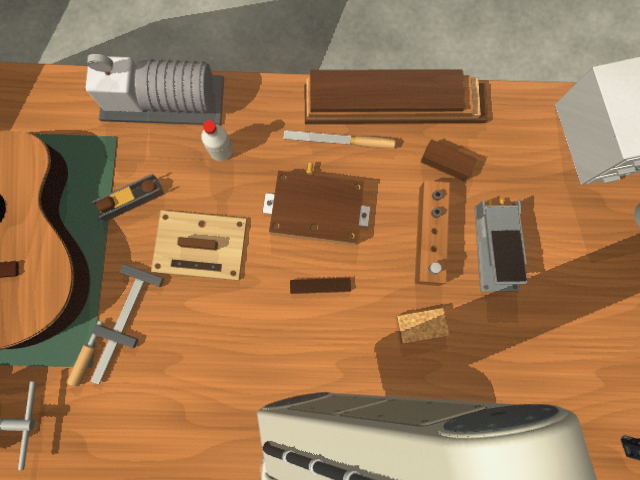

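View pics/side0.png

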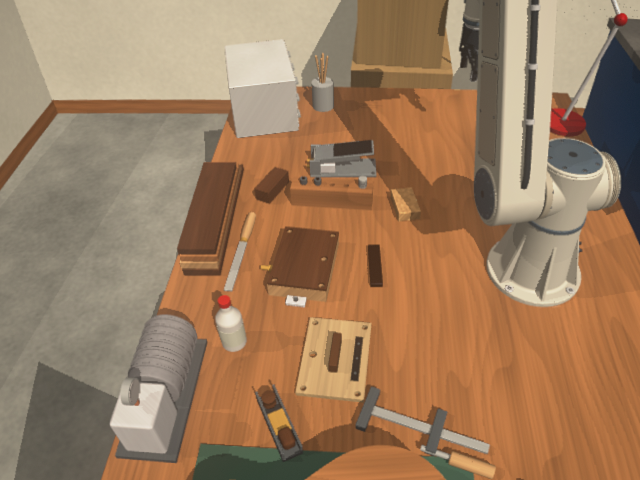

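The top view shows the jig at about (318,205), the plate at (200,245), and the rack at (435,232). Two bolts stand at (437,196) and (437,212), the pin is at (435,268), the blank at (320,285) and the pedal at (508,255).

```bash
python3 - <<'E'
from h import *
c=dict(np.load("top0.npz")); im=c["image"]
a=crop(im,145,160,240,150,3.33); save(a,"c1.png")
b=crop(im,395,130,150,170,3.5); save(b,"c2.png")
E
```

```text
(no output)
```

View pics/c1.png

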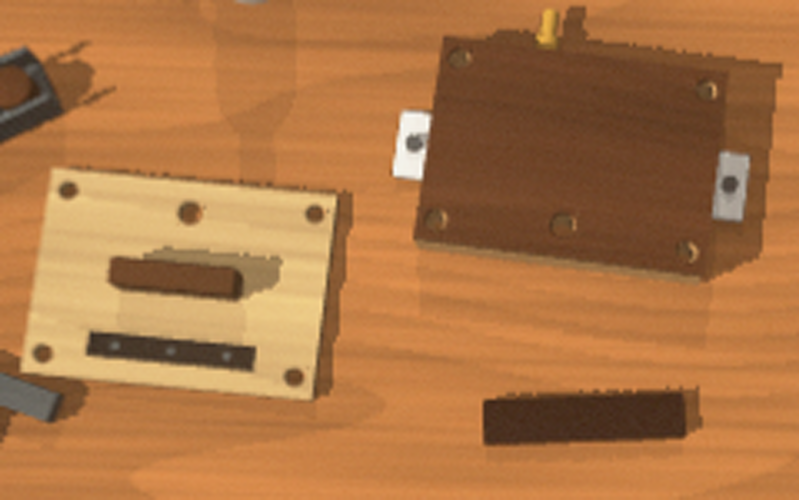

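View pics/c2.png

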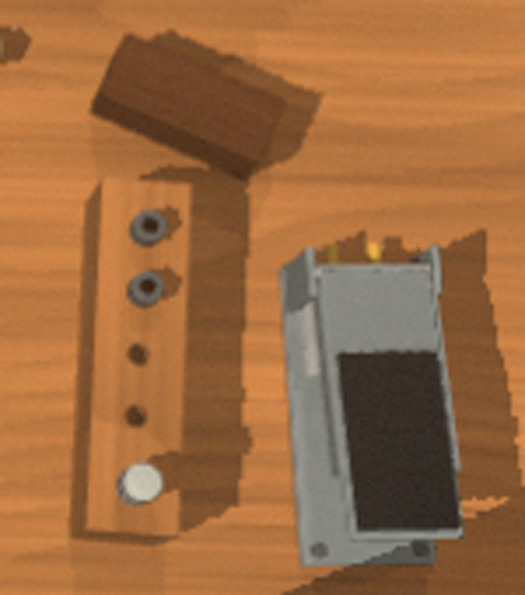

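c1 shows the plate holes, with the pin hole on the far side, so the plate must turn half round. It also shows the spacer holes, the lugs at (413,145) and (731,187), and the blank's corners. c2 shows bolts in the two far holes, the pin at (142,482), and the tread at x 340–435, y 352–530.

```bash
cat > fit.py <<'E'
from h import *
def fit(L,W):
    L=np.array(L,float)/1000;W=np.array(W)[:,:2]
    l=L-L.mean(0);w=W-W.mean(0)
    a=np.arctan2((l[:,0]*w[:,1]-l[:,1]*w[:,0]).sum(),(l*w).sum())
    R=np.array([[np.cos(a),-np.sin(a)],[np.sin(a),np.cos(a)]])
    t=W.mean(0)-R@L.mean(0); r=(W-L@R.T-t)*1000
    return t,a,R,r
E
python3 - <<'E'
from fit import *
c=dict(np.load("top0.npz"))
f1=lambda P:(np.array(P,float)+.5)/3.33-.5+[145,160]
f2=lambda P:(np.array(P,float)+.5)/3.5-.5+[395,130]
np.set_printoptions(precision=4,suppress=True)
def go(n,L,P,z):
    t,a,R,r=fit(L,px2w(c,P,z)); print(n,t,"yaw",a,"res mm",np.abs(r).max(0)); return t,R
go("plate",[(-60,-90),(-60,90),(60,90),(60,-90),(-52,0)],f1([(68,190),(315,214),(293,377),(42,353),(190,212)]),.012)
go("spacer",[(60,90),(60,-90),(-60,-90),(-60,90),(-52,0)],f1([(460,58),(707,91),(688,251),(436,219),(564,225)]),.048)
t,R=go("base",[(0,117),(0,-117)],f1([(414,143),(730,184)]),.01)
print(w2px(c,[[*(R@[x,y]+t),.04] for x,y in[(-.075,-.104),(-.075,.104)]]), "vs c1 strip")
t,R=go("rack",[(0,0),(-42,0)],f2([(138,354),(135,415)]),.065)
print("bolts",px2w(c,f2([(148,226),(146,285)]),.083),"pin",px2w(c,f2([(142,482)]),.095))
go("blank",[(16,72),(16,-72),(-16,-72),(-16,72)],f1([(483,400),(684,392),(686,436),(484,444)]),.014)
print("handle",px2w(c,f1([(172,272)]),.044))
print(px2w(c,f2([(340,352),(435,350),(460,530),(357,530)]),.06))
s=dict(np.load("side0.npz")); save(np.vstack([crop(s["image"],280,125,120,90,5)[:, :600],]),"c3.png")
save(crop(s["image"],250,215,140,100,5),"c4.png")
E
```

```text
plate [0.5104 0.2994] yaw 3.072722833797669 res mm [0.3617 0.3641]
spacer [0.6061 0.0188] yaw -0.09996712027688727 res mm [0.8701 0.431 ]
base [0.6083 0.0195] yaw -0.10055652959573365 res mm [0.0186 0.1847]
[[355.8109 241.995 ]
 [268.7986 230.6755]] vs c1 strip
rack [ 0.5513 -0.257 ] yaw -0.05818943557021765 res mm [0.3039 0.0177]
bolts [[ 0.6345 -0.2607  0.083 ]
 [ 0.5941 -0.2589  0.083 ]] pin [[ 0.461  -0.2523  0.095 ]]
blank [0.4211 0.0048] yaw 0.06890642542891505 res mm [0.3317 0.1387]
handle [[0.5126 0.2985 0.044 ]]
[[ 0.5576 -0.3933  0.06  ]
 [ 0.561  -0.4568  0.06  ]
 [ 0.4406 -0.4684  0.06  ]
 [ 0.4384 -0.4008  0.06  ]]
```

View pics/c3.png

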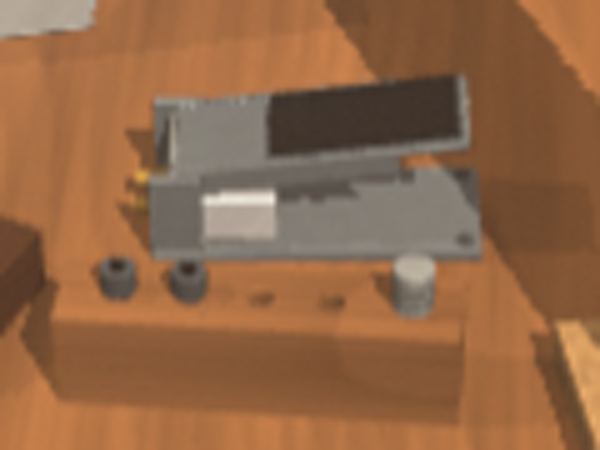

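View pics/c4.png

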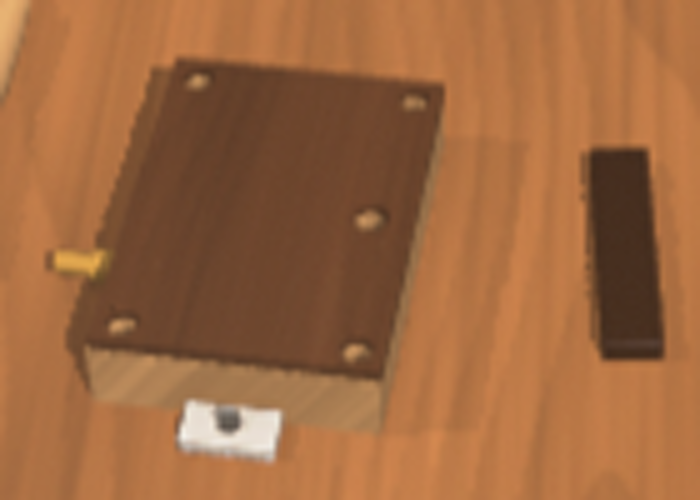

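```bash
python3 - <<'E'
from fit import *
np.set_printoptions(precision=4,suppress=True)
c=dict(np.load("top0.npz"));s=dict(np.load("side0.npz"))
f2=lambda P:(np.array(P,float)+.5)/3.5-.5+[395,130]
f3=lambda P:(np.array(P,float)+.5)/5-.5+[280,125]
f4=lambda P:(np.array(P,float)+.5)/5-.5+[250,215]
def tri(a,b):
    M=[]
    for k in(c,s):M.append(np.linalg.inv(k["extrinsics"])[:3])
    n=[cv2.undistortPoints(np.array(p,float).reshape(-1,1,2),k["mtx"],k["D"]).reshape(-1,2).T for p,k in((a,c),(b,s))]
    X=cv2.triangulatePoints(*M,*n);return (X[:3]/X[3]).T
print("tread\n",tri(f2([(338,352),(437,351),(459,529),(357,529)]),f3([(275,157),(270,97),(460,76),(462,138)])))
print("lug screw side",px2w(s,f4([(229,418)]),.01))
print("base bottom corners",px2w(s,f4([(95,402),(378,432)]),0), "top",px2w(s,f4([(85,345),(380,378)]),.04))
print("spacer side",fit([(60,-90),(60,90),(-60,90),(-60,-90),(-52,0)],px2w(s,f4([(198,81),(122,324),(357,352),(414,102),(369,218)]),.048)))
print("bolt/pin side",px2w(s,f3([(118,268),(187,268)]),.083),px2w(s,f3([(414,267)]),.095), px2w(s,f3([(262,298),(332,302)]),.065))
R=lambda a:np.array([[np.cos(a),-np.sin(a)],[np.sin(a),np.cos(a)]])
print("expected base corners",[R(-.1006)@p+[.6083,.0195] for p in [(.075,.104),(-.075,.104)]])
E
```

```text
tread
 [[ 0.5525 -0.3873  0.0734]
 [ 0.5577 -0.454   0.071 ]
 [ 0.4373 -0.4569  0.0884]
 [ 0.4354 -0.3919  0.0873]]
lug screw side [[0.6199 0.1315 0.01  ]]
base bottom corners [[0.6914 0.1164 0.    ]
 [0.545  0.1287 0.    ]] top [[0.6931 0.1124 0.04  ]
 [0.5431 0.1266 0.04  ]]
spacer side (array([0.6063, 0.0214]), np.float64(-0.09783672275550968), array([[ 0.9952,  0.0977],
       [-0.0977,  0.9952]]), array([[-0.4144,  1.0438],
       [-0.1728, -0.7046],
       [-0.3539,  0.1988],
       [-0.2086,  0.4773],
       [ 1.1497, -1.0153]]))
bolt/pin side [[ 0.635  -0.2604  0.083 ]
 [ 0.5945 -0.262   0.083 ]] [[ 0.4617 -0.2532  0.095 ]] [[ 0.5505 -0.2582  0.065 ]
 [ 0.5092 -0.2561  0.065 ]]
expected base corners [array([0.6934, 0.1154]), array([0.5441, 0.1305])]
```

```bash
cat > rel.py <<'E'
from h import *
from scipy.spatial.transform import Rotation as Ro
def rel(*tg):
    s=manip.get_state(); R=Ro.from_quat(s["ee_rot"]).as_matrix(); p=np.array(s["ee_pos"])
    psi=np.arctan2(R[1,0],R[0,0]); psi0=psi
    print("t %.1f pos"%s["time_s"],np.round(p,4),"psi %.3f"%psi,"tilt",np.round(R[:,2],3),"q1,q6",np.round(s["joints"][[0,5]],3),"F",np.round(s["force"],1),"w %.4f"%s["grip_width"])
    for x,y,z,a in tg:
        d=R.T@(np.array([x,y,z])-p)*1000
        print("row",np.round(d,1),"turn %.3f"%(-(a-psi0)))
if __name__=="__main__":
    import sys; v=[float(eval(a)) for a in sys.argv[1:]]; rel(*[v[i:i+4] for i in range(0,len(v),4)])
E
python3 rel.py .45 -.15 .28 2.4
```

```text
t 0.1 pos [ 0.1398 -0.6088  0.2496] psi 0.226 tilt [-0.     0.001 -1.   ] q1,q6 [-1.347 -0.002] F [-0.1 -0.2 -0.1] w 0.0854
row [ 405.  -377.7  -29.9] turn -2.174
```

>>> move_arm:
  moves:
    - [405,-378,-30,-2.174]
    - [405,-378,-30,-2.174]
    - [405,-378,-30,-2.174]
    - [405,-378,-30,-2.174]
    - [405,-378,-30,-2.174]
    - [405,-378,-30,-2.174]
    - [405,-378,-30,-2.174]
    - [405,-378,-30,-2.174]
    - [405,-378,-30,-2.174]
    - [405,-378,-30,-2.174]
    - [405,-378,-30,-2.174]
    - [405,-378,-30,-2.174]
    - [405,-378,-30,-2.174]
    - [405,-378,-30,-2.174]
    - [405,-378,-30,-2.174]
    - [405,-378,-30,-2.174]
    - [405,-378,-30,-2.174]
    - [405,-378,-30,-2.174]
    - [405,-378,-30,-2.174]
    - [405,-378,-30,-2.174]
  fingers: 55
  squeeze: 60

```text
time_s: 1.77
ee_pos: [0.4499, -0.15, 0.2801]
ee_rot: [0.363, 0.932, 0.0, -0.0]
force: [-0.4, -0.3, 0.3]
grip_width: 0.0548
```

```bash
python3 rel.py .511 .299 .25 4.643-2*np.pi  .511 .299 .25 4.643
```

```text
t 1.8 pos [ 0.4499 -0.15    0.2801] psi 2.398 tilt [-0.  0. -1.] q1,q6 [-0.325 -1.152] F [-0.4 -0.3  0.3] w 0.0548
row [259.  371.8  30.1] turn 4.038
row [259.  371.8  30.1] turn -2.245
```

>>> move_arm:
  moves:
    - [259,372,30,-2.245]
    - [259,372,30,-2.245]
    - [259,372,30,-2.245]
    - [259,372,30,-2.245]
    - [259,372,30,-2.245]
    - [259,372,30,-2.245]
    - [259,372,30,-2.245]
    - [259,372,30,-2.245]
    - [259,372,30,-2.245]
    - [259,372,30,-2.245]
    - [259,372,30,-2.245]
    - [259,372,30,-2.245]
    - [259,372,30,-2.245]
    - [259,372,30,-2.245]
    - [259,372,30,-2.245]
    - [259,372,30,-2.245]
    - [259,372,30,-2.245]
    - [259,372,30,-2.245]
    - [259,372,30,-2.245]
    - [259,372,30,-2.245]

```text
time_s: 3.43
ee_pos: [0.5104, 0.2991, 0.2501]
ee_rot: [-0.681, 0.732, 0.0, -0.0]
force: [0.4, 0.5, 0.7]
grip_width: 0.0546
```

```bash
python3 rel.py .511 .299 .1 -1.640 .511 .299 .037 -1.640
python3 - <<'E'
from h import *
for n in("top","side"):
    c=cam(n); p=dict(np.load(n+"0.npz"))["image"]; d=np.abs(c["image"].astype(int)-p).sum(2)
    np.savez(n+"1.npz",**c)
    if n=="side": a=crop(c["image"],240,215,160,200,2.5)
    else: b=crop(c["image"],140,150,240,200,2.5)[:, :600]
    print((d[330:400,300:370] if n=="side" else d[270:300,285:360]).max())
save(cv2.resize(np.hstack([a,b[:500]]),None,fx=.8,fy=.8),"p1.png")
E
```

```text
t 3.4 pos [0.5104 0.2991 0.2501] psi -1.644 tilt [-0. -0. -1.] q1,q6 [ 0.527 -2.541] F [0.4 0.5 0.7] w 0.0546
row [ -0.   -0.6 150.1] turn -0.004
row [ -0.   -0.7 213.1] turn -0.004
27
15
```

View pics/p1.png

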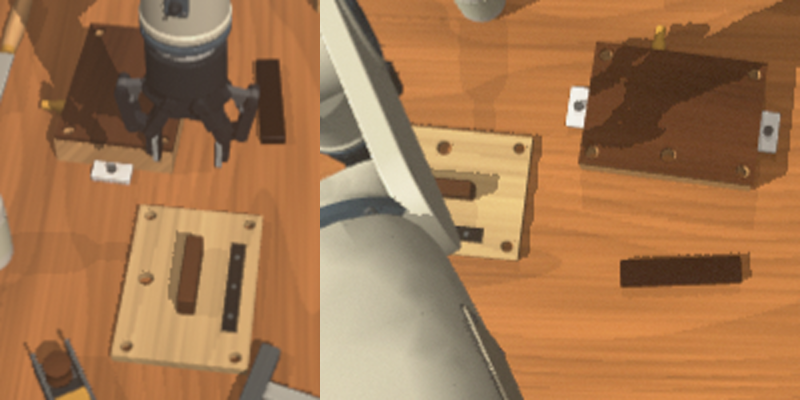

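The plate hasn't moved and the jaws hang above its handle, so I'm descending.

>>> move_arm:
  moves:
    - [0,0,40,0]
    - [0,0,80,0]
    - [0,0,120,0]
    - [0,0,150,0]
    - [0,0,170,0]
    - [0,0,190,0]
    - [0,0,205,0]
    - [0,0,212,0]
    - [0,0,212,0]
    - [0,0,212,0]

```text
time_s: 4.37
ee_pos: [0.5106, 0.2993, 0.0385]
ee_rot: [-0.682, 0.731, 0.0, -0.0]
force: [0.3, -0.7, 0.5]
grip_width: 0.0551
```

>>> move_arm:
  moves:
    - [0,0,0,0]
    - [0,0,0,0]
    - [0,0,0,0]
    - [0,0,0,0]
    - [0,0,0,0]
    - [0,0,0,0]
    - [0,0,0,0]
    - [0,0,0,0]
    - [0,0,-3,0]
    - [0,0,-10,0]
    - [0,0,-30,0]
    - [0,0,-60,0]
    - [0,0,-90,0]
    - [0,0,-120,0]
    - [0,0,-150,0]
    - [0,0,-180,0]
    - [0,0,-180,0]
  fingers: 10
  squeeze: 70

```text
time_s: 5.78
ee_pos: [0.5128, 0.3006, 0.2249]
ee_rot: [-0.683, 0.731, -0.001, 0.004]
force: [1.7, 0.1, -3.2]
grip_width: 0.0187
```

```bash
python3 rel.py .608 .019 .217 0
python3 - <<'E'
from h import *
c=cam("side"); save(crop(c["image"],200,180,260,200,3),"p2.png"); np.savez("side2.npz",**c)
E
```

```text
t 5.8 pos [0.5128 0.3006 0.2249] psi -1.638 tilt [ 0.008  0.005 -1.   ] q1,q6 [ 0.528 -2.546] F [ 1.7  0.1 -3.2] w 0.0187
row [ 274.6 -114.     7.4] turn -1.638
```

View pics/p2.png

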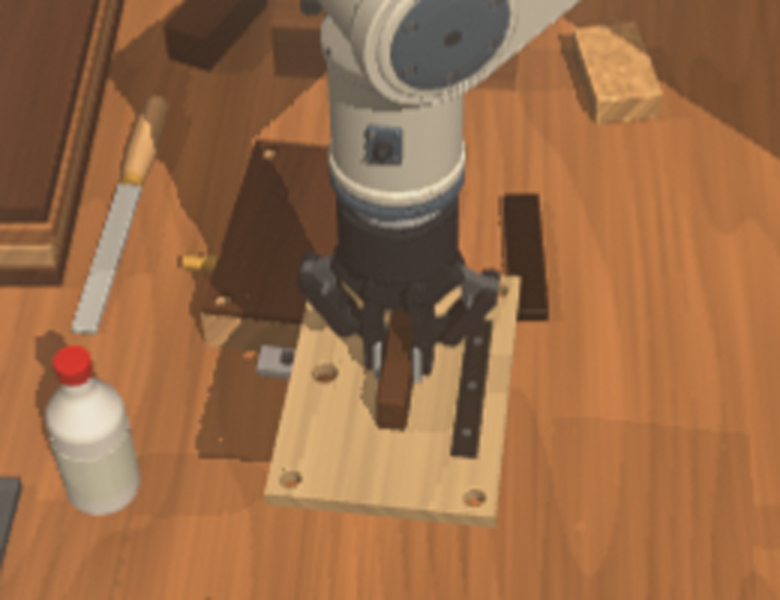

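```bash
python3 - <<'E'
from fit import *
c=dict(np.load("side2.npz"))
f=lambda P:(np.array(P,float)+.5)/3-.5+[200,180]
for z in(.195,.1985,.202):
    t,a,R,r=fit([(-52,0),(-60,-90),(60,-90),(60,90)],px2w(c,f([(325,372),(290,479),(475,497),(503,289)]),z)); print(z,t,a,np.round(r,1).tolist())
E
```

```text
0.195 [0.51114442 0.29806592] 3.0645426939939187 [[1.2, 0.1], [1.0, 1.2], [-0.5, -0.2], [-1.6, -1.1]]
0.1985 [0.51092932 0.30073923] 3.064542693993919 [[1.0, 0.2], [0.7, 0.9], [-0.3, -0.5], [-1.3, -0.6]]
0.202 [0.51071422 0.30341254] 3.064542693993919 [[0.7, 0.3], [0.5, 0.7], [-0.1, -0.8], [-1.1, -0.2]]
```

```bash
python3 rel.py .56 .16 .25 -3.238
```

```text
t 5.8 pos [0.5118 0.3001 0.2219] psi -1.638 tilt [ 0.005  0.003 -1.   ] q1,q6 [ 0.528 -2.546] F [ 0.1 -0.3 -4.6] w 0.0182
row [136.4 -57.7 -28.2] turn 1.600
```

>>> move_arm:
  moves:
    - [10,-4,-15,0.1]
    - [20,-8,-28,0.2]
    - [30,-13,-28,0.3]
    - [40,-17,-28,0.4]
    - [50,-21,-28,0.5]
    - [60,-25,-28,0.6]
    - [70,-30,-28,0.7]
    - [80,-34,-28,0.8]
    - [90,-38,-28,0.9]
    - [100,-42,-28,1.0]
    - [109,-46,-28,1.1]
    - [118,-50,-28,1.2]
    - [127,-54,-28,1.3]
    - [136,-58,-28,1.4]
    - [136,-58,-28,1.5]
    - [136,-58,-28,1.6]
    - [136,-58,-28,1.6]
    - [136,-58,-28,1.6]

```text
time_s: 7.33
ee_pos: [0.5582, 0.1593, 0.2449]
ee_rot: [0.047, 0.999, -0.0, -0.001]
force: [0.3, 0.3, -3.5]
grip_width: 0.0187
```

```bash
python3 rel.py .608 .019 .18 1.474
```

```text
t 7.3 pos [0.5582 0.1593 0.2449] psi 3.048 tilt [-0.002 -0.001 -1.   ] q1,q6 [ 0.275 -1.202] F [ 0.3  0.3 -3.5] w 0.0187
row [ -62.9 -135.    64.9] turn 1.574
```

>>> move_arm:
  moves:
    - [-5,-10,0,0.1]
    - [-10,-20,0,0.2]
    - [-15,-30,0,0.3]
    - [-20,-40,5,0.4]
    - [-25,-52,10,0.5]
    - [-30,-64,20,0.6]
    - [-35,-76,30,0.7]
    - [-40,-88,40,0.8]
    - [-45,-98,45,0.9]
    - [-50,-108,50,1.0]
    - [-54,-117,55,1.1]
    - [-58,-125,60,1.2]
    - [-63,-135,65,1.3]
    - [-63,-135,65,1.4]
    - [-63,-135,65,1.5]
    - [-63,-135,65,1.574]
    - [-63,-135,65,1.574]
    - [-63,-135,65,1.574]
    - [-63,-135,65,1.574]
    - [-63,-135,65,1.574]

```text
time_s: 9.0
ee_pos: [0.6086, 0.0193, 0.1811]
ee_rot: [0.741, 0.672, -0.0, -0.0]
force: [0.8, 0.0, -3.5]
grip_width: 0.0186
```

```bash
python3 rel.py .608 .019 .0865 1.474
python3 - <<'E'
from h import *
c=cam("side"); a=crop(c["image"],230,200,160,130,5); np.savez("side3.npz",**c); save(a[:600,:800],"p3.png")
E
```

```text
t 9.0 pos [0.6086 0.0193 0.1811] psi 1.474 tilt [-0. -0. -1.] q1,q6 [0.029 0.126] F [ 0.8  0.  -3.5] w 0.0186
row [-0.3 -0.6 94.6] turn -0.000
```

View pics/p3.png

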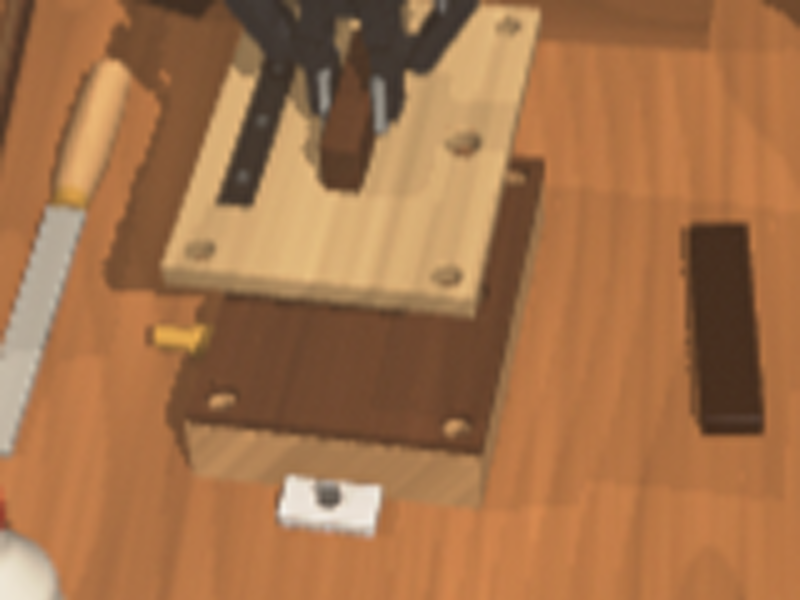

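```bash
python3 - <<'E'
from fit import *
c=dict(np.load("side3.npz"))
f=lambda P:(np.array(P,float)+.5)/5-.5+[230,200]
t,a,R,r=fit([(-52,0),(-60,-90),(-60,90),(60,90)],px2w(c,f([(464,142),(508,26),(447,275),(200,249)]),.1546)); print(t,a,np.round(r,1).tolist())
E
```

```text
[0.60739057 0.01912872] -0.09732703965810093 [[-0.2, -0.6], [0.2, 0.7], [0.3, -0.1], [-0.2, -0.0]]
```

>>> move_arm:
  moves:
    - [0,0,20,0]
    - [0,0,40,0]
    - [0,0,60,0]
    - [0,0,75,0]
    - [0,0,84,0]
    - [0,0,88,0]
    - [0,0,90,0]
    - [0,0,92,0]
    - [0,0,93,0]
    - [0,0,94,0]
    - [0,0,94,0]
    - [0,0,94,0]

```text
time_s: 10.05
ee_pos: [0.6091, 0.0191, 0.0878]
ee_rot: [0.742, 0.671, 0.0, 0.0]
force: [0.5, 0.2, -3.4]
grip_width: 0.0186
```

>>> move_arm:
  moves:
    - [0,0,1,0]
    - [0,0,1,0]
    - [0,0,1.5,0]
    - [0,0,1.5,0]
    - [0,0,1.5,0]

```text
time_s: 10.47
ee_pos: [0.6091, 0.0191, 0.0876]
ee_rot: [0.742, 0.671, 0.0, 0.0]
force: [-4.2, -0.5, 11.8]
grip_width: 0.0188
```

>>> move_arm:
  moves:
    - [0,0,0,0]
    - [0,0,0,0]
    - [0,0,0,0]
    - [0,0,0,0]
    - [0,0,0,0]
    - [0,0,-20,0]
    - [0,0,-50,0]
    - [0,0,-85,0]
    - [0,0,-120,0]
    - [0,0,-120,0]
  fingers: 50

```text
time_s: 11.3
ee_pos: [0.6124, 0.0192, 0.2127]
ee_rot: [0.742, 0.671, 0.004, 0.003]
force: [2.7, -0.6, 0.6]
grip_width: 0.05
```

```bash
python3 rel.py .461 -.252 .25 1.513
```

```text
t 11.3 pos [0.6124 0.0192 0.2127] psi 1.471 tilt [ 0.01  0.   -1.  ] q1,q6 [0.029 0.129] F [ 2.7 -0.6  0.6] w 0.0500
row [-284.9 -123.2  -38.9] turn -0.042
```

>>> move_arm:
  moves:
    - [-35,-15,-39,0.12]
    - [-70,-30,-39,0.24]
    - [-105,-45,-39,0.36]
    - [-140,-60,-39,0.48]
    - [-175,-75,-39,0.6]
    - [-210,-90,-39,0.72]
    - [-240,-105,-39,0.84]
    - [-265,-115,-39,0.96]
    - [-285,-123,-39,1.08]
    - [-285,-123,-39,1.2]
    - [-285,-123,-39,1.3]
    - [-285,-123,-39,1.4]
    - [-285,-123,-39,1.5]
    - [-285,-123,-39,1.529]
    - [-285,-123,-39,1.529]
    - [-285,-123,-39,1.529]

```text
time_s: 12.63
ee_pos: [0.4579, -0.2522, 0.2446]
ee_rot: [1.0, -0.028, -0.0, -0.0]
force: [0.8, -0.6, -0.5]
grip_width: 0.05
```

```bash
python3 rel.py .462 -.2523 .13 -.058 .462 -.2523 .088 -.058
python3 - <<'E'
from h import *
c=cam("top"); a=crop(c["image"],250,150,215,150,3.5); np.savez("top4.npz",**c); save(a[:600,:800],"p4.png")
E
```

```text
t 12.6 pos [ 0.4579 -0.2522  0.2446] psi -0.057 tilt [-0.  0. -1.] q1,q6 [-0.506  1.121] F [ 0.8 -0.6 -0.5] w 0.0500
row [ 4.100e+00 -1.000e-01  1.146e+02] turn 0.001
row [ 4.100e+00 -1.000e-01  1.566e+02] turn 0.001
```

View pics/p4.png

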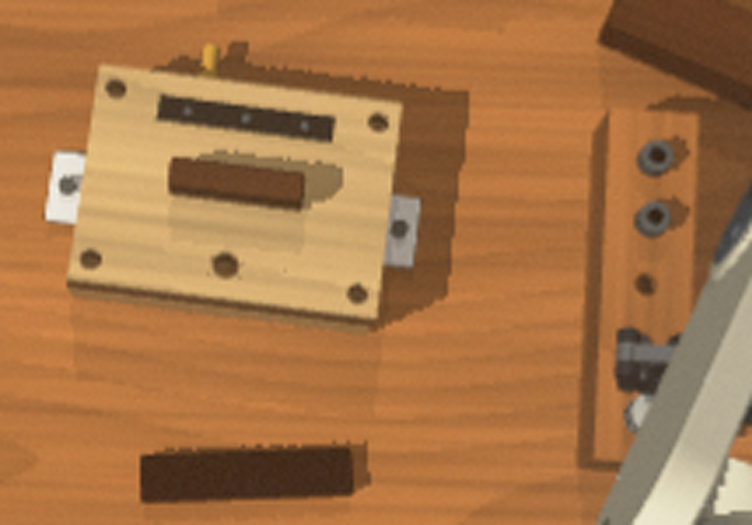

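```bash
python3 - <<'E'
from fit import *
c=dict(np.load("top4.npz"))
f=lambda P:(np.array(P,float)+.5)/3.5-.5+[250,150]
t,a,R,r=fit([(60,90),(60,-90),(-60,-90),(-60,90),(-52,0)],px2w(c,f([(116,89),(378,122),(357,293),(91,259),(225,265)]),.06)); print(t,a,np.round(r,1).tolist(), R@[-.052,0]+t)
t,a,R,r=fit([(0,117),(0,-117)],px2w(c,f([(67,185),(400,228)]),.01));print(t,a, R@[-.052,0]+t)
E
```

```text
[0.60802018 0.01838903] -0.09868273355553976 [[-0.5, -0.3], [-0.2, 0.1], [0.4, 0.3], [0.3, -0.4], [-0.1, 0.3]] [0.55627317 0.02351221]
[0.60855617 0.01966392] -0.09993354140300267 [0.55681561 0.02485182]
```

>>> move_arm:
  moves:
    - [4,0,40,0]
    - [4,0,80,0]
    - [4,0,110,0]
    - [4,0,130,0]
    - [4,0,145,0]
    - [4,0,154,0]
    - [4,0,157,0]
    - [4,0,157,0]
    - [4,0,157,0]

```text
time_s: 13.43
ee_pos: [0.4624, -0.2527, 0.0885]
ee_rot: [1.0, -0.029, 0.0, 0.0]
force: [-0.8, 0.3, -0.9]
grip_width: 0.05
```

>>> move_arm:
  moves:
    - [0,0,0,0]
    - [0,0,0,0]
    - [0,0,0,0]
    - [0,0,0,0]
    - [0,0,0,0]
    - [0,0,0,0]
    - [0,0,0,0]
    - [0,0,-3,0]
    - [0,0,-10,0]
    - [0,0,-30,0]
    - [0,0,-60,0]
    - [0,0,-90,0]
    - [0,0,-120,0]
    - [0,0,-140,0]
    - [0,0,-140,0]
    - [0,0,-140,0]
  fingers: 10
  squeeze: 100

```text
time_s: 14.77
ee_pos: [0.4623, -0.2526, 0.2291]
ee_rot: [1.0, -0.029, 0.001, 0.001]
force: [-0.7, 1.1, -3.1]
grip_width: 0.0226
```

```bash
python3 rel.py .5573 .0245 .23 -.098
```

```text
t 14.8 pos [ 0.4623 -0.2526  0.2291] psi -0.058 tilt [ 0.003 -0.001 -1.   ] q1,q6 [-0.503  1.126] F [-0.7  1.1 -3.1] w 0.0226
row [  78.7 -282.2   -1. ] turn 0.040
```

>>> move_arm:
  moves:
    - [8,-30,0,0]
    - [17,-60,0,0]
    - [25,-90,0,0]
    - [34,-120,0,0]
    - [42,-150,0,0.01]
    - [50,-180,0,0.02]
    - [59,-210,0,0.03]
    - [67,-240,0,0.04]
    - [74,-264,0,0.04]
    - [78,-278,0,0.04]
    - [79,-282,0,0.04]
    - [79,-282,0,0.04]
    - [79,-282,0,0.04]
    - [79,-282,0,0.04]

```text
time_s: 15.93
ee_pos: [0.5565, 0.0233, 0.2274]
ee_rot: [0.999, -0.05, -0.001, 0.0]
force: [0.7, 1.2, -2.1]
grip_width: 0.0224
```

```bash
python3 rel.py .5573 .0245 .15 -.098
python3 - <<'E'
from h import *
c=cam("side"); a=crop(c["image"],230,180,160,130,4.6); np.savez("side5.npz",**c); save(a[:600,:800],"p5.png")
E
```

```text
t 15.9 pos [0.5565 0.0233 0.2274] psi -0.099 tilt [-0.001 -0.    -1.   ] q1,q6 [0.039 1.71 ] F [ 0.7  1.2 -2.1] w 0.0224
row [ 0.7 -1.3 77.4] turn -0.001
```

View pics/p5.png

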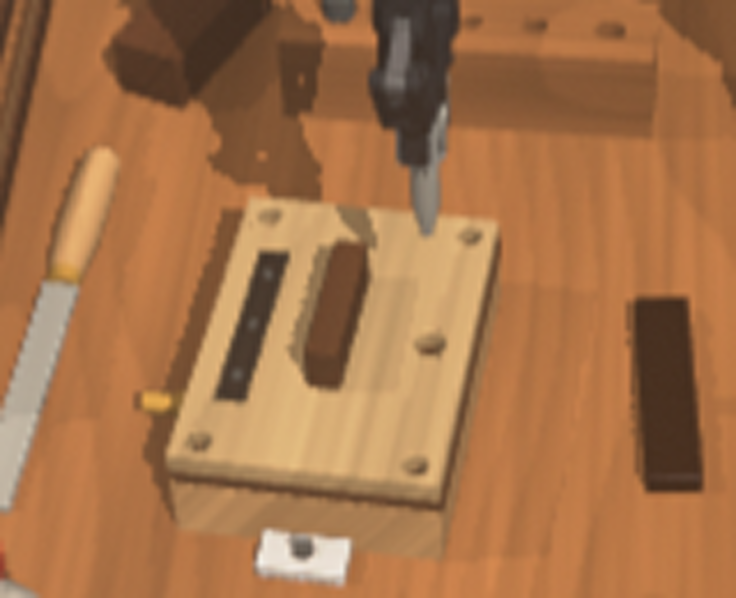

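```bash
python3 - <<'E'
from fit import *
c=dict(np.load("side5.npz"))
f=lambda P:(np.array(P,float)+.5)/4.6-.5+[230,180]
print("tip",px2w(c,f([(428,231)]),.146),"hole",px2w(c,f([(430,345)]),.06))
t,a,R,r=fit([(60,90),(60,-90),(-60,-90),(-60,90),(-52,0)],px2w(c,f([(199,441),(270,216),(470,236),(415,465),(430,344)]),.06)); print(t,a,np.round(r,1).tolist(), R@[-.052,0]+t)
E
```

```text
tip [[0.55519642 0.02112791 0.146     ]] hole [[0.55629318 0.02404283 0.06      ]]
[0.60817016 0.01823268] -0.09996642943790744 [[-0.1, 0.2], [0.0, 0.2], [-0.2, 0.1], [0.4, -0.3], [-0.1, -0.2]] [0.55642977 0.02342228]
```

>>> move_arm:
  moves:
    - [1,-1,30,0]
    - [1,-1,60,0]
    - [1,-1,78,0]
    - [1,-1,86,0]
    - [1,-1,92,0]
    - [1,-1,98,0]
    - [1,-1,102,0]
    - [1,-1,106,0]
    - [1,-1,110,0]
    - [1,-1,110,0]

```text
time_s: 16.82
ee_pos: [0.5583, 0.0252, 0.1176]
ee_rot: [0.999, -0.049, 0.0, 0.0]
force: [0.2, -1.2, -2.4]
grip_width: 0.022
```

>>> move_arm:
  moves:
    - [0,0,4,0]
    - [0,0,7,0]
    - [0,0,10,0]
    - [0,0,13,0]
    - [0,0,16,0]
    - [0,0,18,0]
    - [0,0,20,0]
    - [0,0,20,0]
    - [0,0,20,0]

```text
time_s: 17.57
ee_pos: [0.5572, 0.0252, 0.0973]
ee_rot: [0.999, -0.049, -0.001, 0.0]
force: [-2.9, -3.4, 0.6]
grip_width: 0.0219
```

>>> move_arm:
  moves:
    - [0,0.7,2,0]
    - [0,0.7,4,0]
    - [0,0.7,6,0]
    - [0,0.7,8,0]
    - [0,0.7,10,0]
    - [0,0.7,11,0]
    - [0,0.7,12,0]
    - [0,0.7,12,0]
    - [0,0.7,12,0]

```text
time_s: 18.32
ee_pos: [0.5572, 0.0252, 0.0857]
ee_rot: [0.999, -0.049, -0.001, -0.0]
force: [-5.9, 0.6, 7.7]
grip_width: 0.0224
```

>>> move_arm:
  moves:
    - [-0.7,0,0.5,0]
    - [-0.7,0,1,0]
    - [-0.7,0,1.5,0]
    - [-0.7,0,2,0]
    - [-0.7,0,2.5,0]
    - [-0.7,0,2.5,0]

```text
time_s: 18.82
ee_pos: [0.5571, 0.0252, 0.0842]
ee_rot: [0.999, -0.049, -0.0, -0.0]
force: [-8.2, 1.1, 16.3]
grip_width: 0.0222
```

>>> move_arm:
  moves:
    - [-1,0,0.7,0]
    - [-1.5,0,1.4,0]
    - [-1.5,0,2,0]
    - [-1.5,0,2,0]

```text
time_s: 19.15
ee_pos: [0.557, 0.0253, 0.084]
ee_rot: [0.999, -0.049, 0.001, -0.0]
force: [-10.3, -1.3, 33.4]
grip_width: 0.0223
```

>>> move_arm:
  moves:
    - [0,0,-2,0]
    - [0,0,-2,0]
    - [0,0,-2,0]
    - [0,0,-2,0]
    - [0,0,-2,0]
    - [0,0,-2,0]
    - [0,0,-20,0]
    - [0,0,-60,0]
    - [0,0,-100,0]
    - [0,0,-140,0]
    - [0,0,-140,0]
    - [0,0,-140,0]
  fingers: 50

```text
time_s: 20.15
ee_pos: [0.5575, 0.025, 0.2238]
ee_rot: [0.999, -0.049, 0.003, -0.0]
force: [-0.2, -0.4, -0.4]
grip_width: 0.0499
```

```bash
python3 rel.py .5945 -.259 .24 -.058
python3 - <<'E'
from h import *
c=cam("side"); a=crop(c["image"],255,160,150,120,5); np.savez("side6.npz",**c); save(a[:600,:800],"p6.png")
E
```

```text
t 20.1 pos [0.5575 0.025  0.2238] psi -0.098 tilt [ 0.005  0.    -1.   ] q1,q6 [0.042 1.711] F [-0.2 -0.4 -0.4] w 0.0499
row [ 64.7 279.  -16.1] turn -0.040
```

View pics/p6.png

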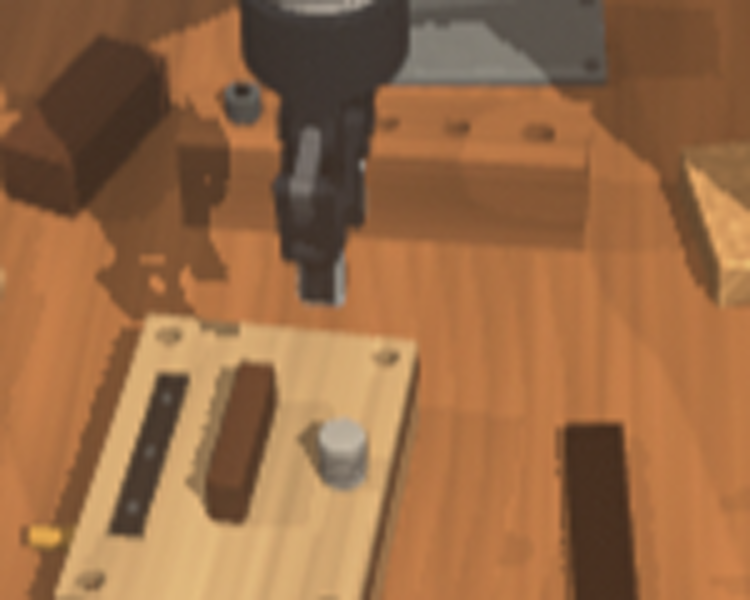

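```bash
python3 - <<'E'
from fit import *
c=dict(np.load("side6.npz"))
f=lambda P:(np.array(P,float)+.5)/5-.5+[255,160]
for z in(.09,.093,.096): print("head",z,px2w(c,f([(344,436)]),z))
for L,P in([(60,-90),(169,335)],[(-60,-90),(386,357)],[(60,90),(90,580)]): print(L,px2w(c,f([P]),.06))
t,a,R,r=fit([(60,-90),(-60,-90),(60,90)],px2w(c,f([(169,335),(386,357),(90,580)]),.06)); print(t,a,np.round(r,1).tolist(), R@[-.052,0]+t)
E
```

```text
head 0.09 [[0.55457996 0.02511505 0.09      ]]
head 0.093 [[0.55428409 0.02805118 0.093     ]]
head 0.096 [[0.55398821 0.0309873  0.096     ]]
(60, -90) [[ 0.65862442 -0.07695344  0.06      ]]
(-60, -90) [[ 0.53921639 -0.06491261  0.06      ]]
(60, 90) [[0.67734511 0.10240798 0.06      ]]
[0.60823714 0.01873657] -0.10251806607350128 [[-0.1, -0.0], [-0.1, -0.3], [0.2, 0.3]] [0.55651016 0.02405818]
```

>>> move_arm:
  moves:
    - [8,30,-16,0]
    - [16,65,-16,0]
    - [24,100,-16,0]
    - [32,135,-16,0]
    - [40,170,-16,-0.01]
    - [48,205,-16,-0.02]
    - [56,240,-16,-0.04]
    - [62,265,-16,-0.04]
    - [65,279,-16,-0.04]
    - [65,279,-16,-0.04]
    - [65,279,-16,-0.04]
    - [65,279,-16,-0.04]

```text
time_s: 21.2
ee_pos: [0.5928, -0.2576, 0.2362]
ee_rot: [1.0, -0.029, -0.001, -0.001]
force: [0.7, -0.5, -0.4]
grip_width: 0.0502
```

```bash
python3 rel.py .5947 -.2595 .086 -.058
```

```text
t 21.2 pos [ 0.5928 -0.2576  0.2362] psi -0.058 tilt [-0.002  0.001 -1.   ] q1,q6 [-0.413  1.216] F [ 0.7 -0.5 -0.4] w 0.0502
row [  2.3   1.9 150.2] turn 0.000
```

>>> move_arm:
  moves:
    - [1.5,1.5,40,0]
    - [1.5,1.5,80,0]
    - [1.5,1.5,110,0]
    - [1.5,1.5,130,0]
    - [1.5,1.5,142,0]
    - [1.5,1.5,150,0]
    - [1.5,1.5,151,0]
    - [1.5,1.5,151,0]
    - [1.5,1.5,151,0]

```text
time_s: 21.95
ee_pos: [0.5957, -0.2608, 0.0878]
ee_rot: [1.0, -0.029, 0.001, 0.0]
force: [-0.3, -0.2, -0.1]
grip_width: 0.0498
```

Close enough; nudge, close and lift.

>>> move_arm:
  moves:
    - [-1,-1,1.5,0]
    - [-1,-1,1.5,0]
    - [-1,-1,1.5,0]

```text
time_s: 22.2
ee_pos: [0.594, -0.2597, 0.0855]
ee_rot: [1.0, -0.029, 0.0, 0.0]
force: [-0.1, -0.6, 0.3]
grip_width: 0.05
```

>>> move_arm:
  moves:
    - [0,0,0,0]
    - [0,0,0,0]
    - [0,0,0,0]
    - [0,0,0,0]
    - [0,0,0,0]
    - [0,0,0,0]
    - [0,0,0,0]
    - [0,0,-3,0]
    - [0,0,-10,0]
    - [0,0,-30,0]
    - [0,0,-60,0]
    - [0,0,-90,0]
    - [0,0,-120,0]
    - [0,0,-130,0]
    - [0,0,-130,0]
    - [0,0,-130,0]
  fingers: 8
  squeeze: 90

```text
time_s: 23.53
ee_pos: [0.5936, -0.2596, 0.2146]
ee_rot: [1.0, -0.029, 0.0, 0.0]
force: [-0.4, -0.2, -1.8]
grip_width: 0.0186
```

```bash
python3 rel.py .5402 -.0636 .215 -.1
```

```text
t 23.5 pos [ 0.5936 -0.2596  0.2146] psi -0.058 tilt [ 0. -0. -1.] q1,q6 [-0.415  1.215] F [-0.4 -0.2 -1.8] w 0.0186
row [ -64.7 -192.5   -0.5] turn 0.042
```

>>> move_arm:
  moves:
    - [-12,-35,0,0]
    - [-24,-70,0,0]
    - [-35,-105,0,0.02]
    - [-47,-140,0,0.04]
    - [-57,-168,0,0.042]
    - [-63,-186,0,0.042]
    - [-65,-192,0,0.042]
    - [-65,-192,0,0.042]
    - [-65,-192,0,0.042]
    - [-65,-192,0,0.042]
    - [-65,-192,0,0.042]

```text
time_s: 24.45
ee_pos: [0.5403, -0.0652, 0.2143]
ee_rot: [0.999, -0.051, -0.0, 0.0]
force: [0.1, -0.1, -0.2]
grip_width: 0.0184
```

```bash
python3 rel.py .5402 -.0636 .15 -.1
python3 - <<'E'
from h import *
c=cam("side"); a=crop(c["image"],255,160,150,120,5); np.savez("side7.npz",**c); save(a[:600,:800],"p7.png")
E
```

```text
t 24.4 pos [ 0.5403 -0.0652  0.2143] psi -0.101 tilt [-0. -0. -1.] q1,q6 [-0.123  1.549] F [ 0.1 -0.1 -0.2] w 0.0184
row [-0.2 -1.6 64.3] turn -0.001
```

View pics/p7.png

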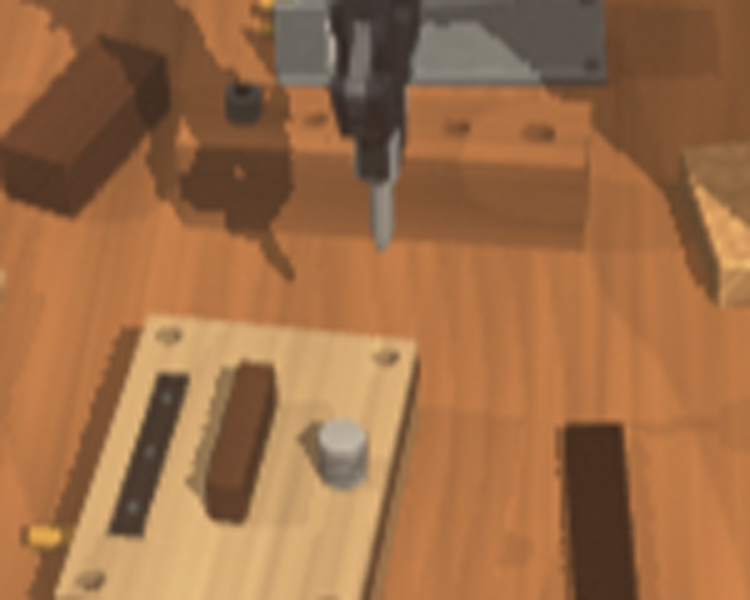

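```bash
python3 - <<'E'
from fit import *
c=dict(np.load("side7.npz"))
f=lambda P:(np.array(P,float)+.5)/5-.5+[255,160]
print("tip",px2w(c,f([(382,246)]),.1368), "hole",px2w(c,f([(386,357)]),.06))
E
```

```text
tip [[ 0.54024833 -0.06845729  0.1368    ]] hole [[ 0.53921639 -0.06491261  0.06      ]]
```

>>> move_arm:
  moves:
    - [-0.7,-1.4,30,0]
    - [-0.7,-1.4,55,0]
    - [-0.7,-1.4,68,0]
    - [-0.7,-1.4,76,0]
    - [-0.7,-1.4,82,0]
    - [-0.7,-1.4,87,0]
    - [-0.7,-1.4,90,0]
    - [-0.7,-1.4,90,0]

```text
time_s: 25.17
ee_pos: [0.5397, -0.063, 0.1248]
ee_rot: [0.999, -0.05, 0.0, 0.0]
force: [-0.5, -1.5, -1.3]
grip_width: 0.0184
```

>>> move_arm:
  moves:
    - [0,0.3,3,0]
    - [0,0.3,6,0]
    - [0,0.3,9,0]
    - [0,0.3,12,0]
    - [0,0.3,15,0]
    - [0,0.3,18,0]
    - [0,0.3,18,0]

```text
time_s: 25.75
ee_pos: [0.5393, -0.063, 0.1062]
ee_rot: [0.999, -0.05, -0.0, 0.0]
force: [0.3, -1.2, -1.3]
grip_width: 0.0185
```

>>> move_arm:
  moves:
    - [0,0.3,3,0]
    - [0,0.3,6,0]
    - [0,0.3,9,0]
    - [0,0.3,12,0]
    - [0,0.3,15,0]
    - [0,0.3,18,0]
    - [0,0.3,21,0]
    - [0,0.3,23,0]
    - [0,0.3,24,0]
    - [0,0.3,24.5,0]
    - [0,0.3,24.5,0]

```text
time_s: 26.67
ee_pos: [0.5394, -0.0632, 0.0822]
ee_rot: [0.999, -0.05, -0.0, -0.0]
force: [0.8, 0.8, -1.7]
grip_width: 0.0187
```

>>> move_arm:
  moves:
    - [0,0,0.7,0]
    - [0,0,1.4,0]
    - [0,0,2,0]
    - [0,0,2.6,0]
    - [0,0,3.2,0]
    - [0,0,3.2,0]

```text
time_s: 27.17
ee_pos: [0.5396, -0.0633, 0.0802]
ee_rot: [0.999, -0.05, 0.0, -0.0]
force: [-4.4, 2.8, 15.9]
grip_width: 0.0185
```

>>> move_arm:
  moves:
    - [0,0,-1.5,0]
    - [0,0,-1.5,0]
    - [0,0,-1.5,0]
    - [0,0,-1.5,0]
    - [0,0,-1.5,0]
    - [0,0,-1.5,0]
    - [0,0,-20,0]
    - [0,0,-60,0]
    - [0,0,-100,0]
    - [0,0,-120,0]
    - [0,0,-120,0]
    - [0,0,-120,0]
  fingers: 50

```text
time_s: 28.17
ee_pos: [0.5401, -0.0634, 0.2002]
ee_rot: [0.999, -0.05, 0.001, 0.0]
force: [-0.2, -0.7, -0.7]
grip_width: 0.0504
```

```bash
python3 rel.py .636 -.2615 .2 -.058
```

```text
t 28.2 pos [ 0.5401 -0.0634  0.2002] psi -0.100 tilt [ 0.003 -0.    -1.   ] q1,q6 [-0.12   1.551] F [-0.2 -0.7 -0.7] w 0.0504
row [115.2 187.5   0.5] turn -0.042
```

>>> move_arm:
  moves:
    - [20,32,0,0]
    - [40,65,0,0]
    - [60,98,0,-0.02]
    - [80,130,0,-0.042]
    - [97,158,0,-0.042]
    - [110,178,0,-0.042]
    - [115,187.5,0,-0.042]
    - [115,187.5,0,-0.042]
    - [115,187.5,0,-0.042]
    - [115,187.5,0,-0.042]
    - [115,187.5,0,-0.042]

```text
time_s: 29.08
ee_pos: [0.6345, -0.2599, 0.1988]
ee_rot: [1.0, -0.029, -0.001, -0.0]
force: [-0.1, -0.2, -1.3]
grip_width: 0.0501
```

```bash
python3 rel.py .636 -.2615 .0855 -.058
```

```text
t 29.1 pos [ 0.6345 -0.2599  0.1988] psi -0.057 tilt [-0.001  0.001 -1.   ] q1,q6 [-0.391  1.237] F [-0.1 -0.2 -1.3] w 0.0501
row [  1.7   1.6 113.3] turn 0.001
```

>>> move_arm:
  moves:
    - [0.7,0.7,35,0]
    - [0.7,0.7,70,0]
    - [0.7,0.7,95,0]
    - [0.7,0.7,108,0]
    - [0.7,0.7,113.5,0]
    - [0.7,0.7,114.5,0]
    - [0.7,0.7,114.5,0]
    - [0.7,0.7,114.5,0]
    - [0.7,0.7,114.5,0]

```text
time_s: 29.83
ee_pos: [0.6368, -0.2625, 0.0864]
ee_rot: [1.0, -0.029, 0.001, 0.0]
force: [0.0, -0.1, 0.2]
grip_width: 0.05
```

>>> move_arm:
  moves:
    - [-0.3,-0.5,0.7,0]
    - [-0.3,-0.5,0.7,0]
    - [-0.3,-0.5,0.7,0]
    - [-0.3,-0.5,0.7,0]
    - [-0.3,-0.5,0.7,0]
    - [-0.3,-0.5,0.7,0]
    - [-0.3,-0.5,0.7,0]
    - [-0.3,-0.5,0.7,0]
    - [0,0,-3,0]
    - [0,0,-10,0]
    - [0,0,-30,0]
    - [0,0,-60,0]
    - [0,0,-90,0]
    - [0,0,-120,0]
    - [0,0,-130,0]
    - [0,0,-130,0]
    - [0,0,-130,0]
  fingers: 8
  squeeze: 90

```text
time_s: 31.25
ee_pos: [0.6356, -0.262, 0.2144]
ee_rot: [1.0, -0.029, 0.0, 0.0]
force: [-0.4, 0.8, -1.2]
grip_width: 0.0185
```

```bash
python3 rel.py .5577 .1160 .215 -.1
```

```text
t 31.2 pos [ 0.6356 -0.262   0.2144] psi -0.058 tilt [ 0. -0. -1.] q1,q6 [-0.393  1.236] F [-0.4  0.8 -1.2] w 0.0185
row [ -99.8 -372.9   -0.7] turn 0.042
```

>>> move_arm:
  moves:
    - [-9,-35,0,0]
    - [-19,-70,0,0]
    - [-28,-105,0,0]
    - [-37,-140,0,0.01]
    - [-47,-175,0,0.02]
    - [-56,-210,0,0.03]
    - [-66,-245,0,0.042]
    - [-75,-280,0,0.042]
    - [-84,-315,0,0.042]
    - [-92,-345,0,0.042]
    - [-98,-365,0,0.042]
    - [-100,-373,0,0.042]
    - [-100,-373,0,0.042]
    - [-100,-373,0,0.042]
    - [-100,-373,0,0.042]
    - [-100,-373,0,0.042]

```text
time_s: 32.58
ee_pos: [0.5578, 0.1148, 0.2141]
ee_rot: [0.999, -0.051, -0.0, 0.0]
force: [0.1, -0.4, -0.5]
grip_width: 0.0187
```

```bash
python3 rel.py .5577 .1160 .1248 -.1
python3 - <<'E'
from h import *
c=cam("side"); a=crop(c["image"],255,190,150,120,5); np.savez("side8.npz",**c); save(a[:600,:800],"p8.png")
E
```

```text
t 32.6 pos [0.5578 0.1148 0.2141] psi -0.102 tilt [-0.001 -0.    -1.   ] q1,q6 [0.2   1.873] F [ 0.1 -0.4 -0.5] w 0.0187
row [-0.1 -1.2 89.3] turn -0.002
```

View pics/p8.png

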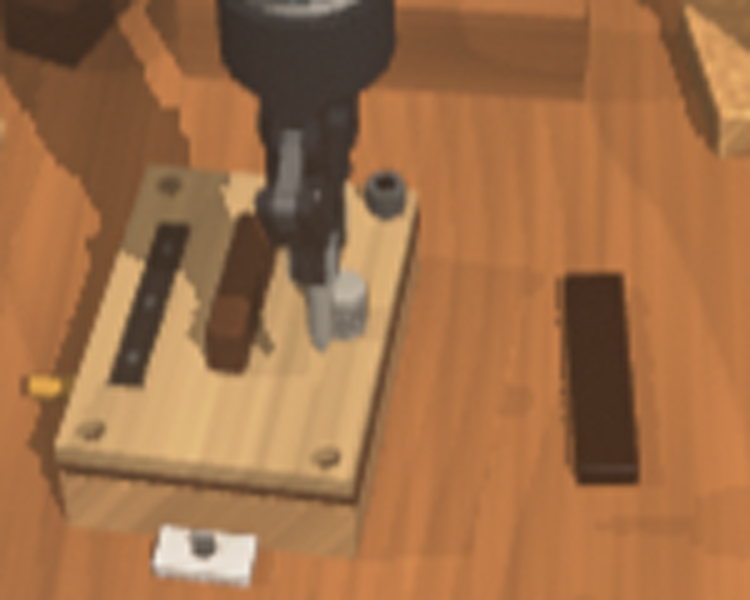

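```bash
python3 - <<'E'
from fit import *
c=dict(np.load("side8.npz"))
f=lambda P:(np.array(P,float)+.5)/5-.5+[255,190]
print("tip",px2w(c,f([(321,346)]),.1368), "hole",px2w(c,f([(327,457),(91,430),(169,185)]),.06))
# blank and head check
print("bolt head",px2w(c,f([(385,183)]),.078))
print("blank top",px2w(c,f([(566,278),(621,275),(636,466),(578,467)]),.014))
E
```

```text
tip [[0.55799514 0.11131842 0.1368    ]] hole [[ 0.5573439   0.11441583  0.06      ]
 [ 0.67684259  0.10238326  0.06      ]
 [ 0.65862442 -0.07695344  0.06      ]]
bolt head [[ 0.53944102 -0.06470963  0.078     ]]
blank top [[ 0.44077349 -0.06095834  0.014     ]
 [ 0.41065523 -0.06464502  0.014     ]
 [ 0.40265088  0.07328404  0.014     ]
 [ 0.4324079   0.07534491  0.014     ]]
```

>>> move_arm:
  moves:
    - [-0.6,-1.3,30,0]
    - [-0.6,-1.3,55,0]
    - [-0.6,-1.3,68,0]
    - [-0.6,-1.3,76,0]
    - [-0.6,-1.3,82,0]
    - [-0.6,-1.3,87,0]
    - [-0.6,-1.3,90,0]
    - [-0.6,-1.3,90,0]

```text
time_s: 33.3
ee_pos: [0.5573, 0.1169, 0.1246]
ee_rot: [0.999, -0.05, 0.0, 0.0]
force: [0.1, -2.5, -3.6]
grip_width: 0.0189
```

>>> move_arm:
  moves:
    - [0,0,3,0]
    - [0,0,6,0]
    - [0,0,9,0]
    - [0,0,12,0]
    - [0,0,15,0]
    - [0,0,18,0]
    - [0,0,18,0]

```text
time_s: 33.88
ee_pos: [0.5574, 0.1168, 0.1068]
ee_rot: [0.999, -0.05, 0.0, 0.0]
force: [0.1, -3.8, -2.2]
grip_width: 0.0185
```

>>> move_arm:
  moves:
    - [0,0.6,3,0]
    - [0,0.6,6,0]
    - [0,0.6,9,0]
    - [0,0.6,12,0]
    - [0,0.6,15,0]
    - [0,0.6,18,0]
    - [0,0.6,21,0]
    - [0,0.6,23,0]
    - [0,0.6,25,0]
    - [0,0.6,25,0]

```text
time_s: 34.72
ee_pos: [0.5574, 0.1167, 0.0812]
ee_rot: [0.999, -0.05, 0.0, 0.0]
force: [1.4, -3.9, -1.0]
grip_width: 0.0184
```

>>> move_arm:
  moves:
    - [0,0,0.7,0]
    - [0,0,1.4,0]
    - [0,0,2,0]
    - [0,0,2.6,0]
    - [0,0,3,0]
    - [0,0,3,0]

```text
time_s: 35.22
ee_pos: [0.5576, 0.1167, 0.0798]
ee_rot: [0.999, -0.05, 0.0, 0.0]
force: [-4.5, -6.2, 18.0]
grip_width: 0.0188
```

>>> move_arm:
  moves:
    - [0,0,-1.5,0]
    - [0,0,-1.5,0]
    - [0,0,-1.5,0]
    - [0,0,-1.5,0]
    - [0,0,-1.5,0]
    - [0,0,-1.5,0]
    - [0,0,-20,0]
    - [0,0,-60,0]
    - [0,0,-90,0]
    - [0,0,-90,0]
    - [0,0,-90,0]
  fingers: 50

```text
time_s: 36.13
ee_pos: [0.5583, 0.1172, 0.1703]
ee_rot: [0.999, -0.05, 0.002, -0.001]
force: [-0.3, 0.8, -0.8]
grip_width: 0.0502
```

```bash
python3 rel.py .5572 .0252 .17 -.1
```

```text
t 36.1 pos [0.5583 0.1172 0.1703] psi -0.100 tilt [ 0.004  0.001 -1.   ] q1,q6 [0.204 1.875] F [-0.3  0.8 -0.8] w 0.0502
row [ 8.1 91.6  0.3] turn -0.000
```

>>> move_arm:
  moves:
    - [3,30,0,0]
    - [6,60,0,0]
    - [8,84,0,0]
    - [8,91.5,0,0]
    - [8,91.5,0,0]
    - [8,91.5,0,0]
    - [8,91.5,30,0]
    - [8,91.5,60,0]
    - [8,91.5,78,0]
    - [8,91.5,85,0]
    - [8,91.5,86,0]
    - [8,91.5,86,0]
    - [8,91.5,86,0]

```text
time_s: 37.22
ee_pos: [0.5568, 0.0255, 0.0836]
ee_rot: [0.999, -0.05, 0.001, -0.0]
force: [0.4, -0.1, 0.5]
grip_width: 0.0498
```

```bash
python3 rel.py .5572 .0252 .0838 -.1
```

```text
t 37.2 pos [0.5568 0.0255 0.0836] psi -0.100 tilt [ 0.002  0.    -1.   ] q1,q6 [0.043 1.713] F [ 0.4 -0.1  0.5] w 0.0498
row [ 0.4  0.3 -0.2] turn 0.000
```

>>> move_arm:
  moves:
    - [0,0,0,0]
    - [0,0,0,0]
    - [0,0,0,0]
    - [0,0,0,0]
    - [0,0,0,0]
    - [0,0,0,0]
    - [0,0,0,0]
    - [0,0,-3,0]
    - [0,0,-7,0]
    - [0,0,-12,0]
    - [0,0,-18,0]
    - [0,0,-25,0]
    - [0,0,-35,0]
    - [0,0,-50,0]
    - [0,0,-70,0]
    - [0,0,-100,0]
    - [0,0,-130,0]
    - [0,0,-146,0]
    - [0,0,-146,0]
    - [0,0,-146,0]
  fingers: 10
  squeeze: 100

```text
time_s: 38.88
ee_pos: [0.5558, 0.0249, 0.2296]
ee_rot: [0.999, -0.05, 0.001, -0.0]
force: [-0.0, -0.6, -2.1]
grip_width: 0.0222
```

```bash
python3 rel.py .462 -.2523 .23 -.058
```

```text
t 38.9 pos [0.5558 0.0249 0.2296] psi -0.100 tilt [ 0.001 -0.    -1.   ] q1,q6 [0.042 1.713] F [-0.  -0.6 -2.1] w 0.0222
row [-65.6 285.2  -0.5] turn -0.042
```

>>> move_arm:
  moves:
    - [-8,33,0,0]
    - [-16,67,0,0]
    - [-23,100,0,0]
    - [-31,134,0,0]
    - [-39,168,0,-0.01]
    - [-46,202,0,-0.02]
    - [-54,235,0,-0.03]
    - [-60,262,0,-0.042]
    - [-64,280,0,-0.042]
    - [-66,286,0,-0.042]
    - [-66,286,0,-0.042]
    - [-66,286,0,-0.042]
    - [-66,286,0,-0.042]
    - [-66,286,0,-0.042]
    - [-66,286,0,-0.042]

```text
time_s: 40.13
ee_pos: [0.462, -0.252, 0.2285]
ee_rot: [1.0, -0.028, -0.0, -0.0]
force: [-0.9, 0.2, -2.5]
grip_width: 0.0223
```

```bash
python3 rel.py .4621 -.2527 .15 -.058
```

```text
t 40.1 pos [ 0.462  -0.252   0.2285] psi -0.057 tilt [-0.  0. -1.] q1,q6 [-0.502  1.125] F [-0.9  0.2 -2.5] w 0.0223
row [ 0.2  0.7 78.5] turn 0.001
```

>>> move_arm:
  moves:
    - [0,0.5,30,0]
    - [0,0.5,60,0]
    - [0,0.5,80,0]
    - [0,0.5,90,0]
    - [0,0.5,97,0]
    - [0,0.5,103,0]
    - [0,0.5,108,0]
    - [0,0.5,108,0]

```text
time_s: 40.8
ee_pos: [0.4618, -0.2535, 0.1205]
ee_rot: [1.0, -0.029, 0.0, 0.0]
force: [-0.9, -0.2, -1.9]
grip_width: 0.0223
```

>>> move_arm:
  moves:
    - [0,0,4,0]
    - [0,0,8,0]
    - [0,0,12,0]
    - [0,0,16,0]
    - [0,0,20,0]
    - [0,0,24,0]
    - [0,0,27,0]
    - [0,0,29,0]
    - [0,0,30,0]
    - [0,0,30,0]

```text
time_s: 41.63
ee_pos: [0.4616, -0.2534, 0.0903]
ee_rot: [1.0, -0.029, -0.0, -0.0]
force: [-0.3, -0.5, -0.5]
grip_width: 0.0222
```

>>> move_arm:
  moves:
    - [0,0,0.6,0]
    - [0,0,1.2,0]
    - [0,0,1.8,0]
    - [0,0,2.2,0]
    - [0,0,2.2,0]

```text
time_s: 42.05
ee_pos: [0.4617, -0.2535, 0.0891]
ee_rot: [1.0, -0.029, 0.0, 0.0]
force: [-1.7, 1.4, 7.5]
grip_width: 0.0223
```

>>> move_arm:
  moves:
    - [0,0,-1,0]
    - [0,0,-1,0]
    - [0,0,-1,0]
    - [0,0,-1,0]
    - [0,0,-1,0]
    - [0,0,-1,0]
    - [0,0,-20,0]
    - [0,0,-60,0]
    - [0,0,-100,0]
    - [0,0,-110,0]
    - [0,0,-110,0]
  fingers: 56

```text
time_s: 42.97
ee_pos: [0.4636, -0.2545, 0.2019]
ee_rot: [1.0, -0.029, 0.003, 0.002]
force: [0.7, 0.3, -1.1]
grip_width: 0.0558
```

```bash
python3 rel.py .4218 .005 .2 1.64
python3 - <<'E'
from h import *
c=cam("top"); p=dict(np.load("top4.npz"))["image"]; d=np.abs(c["image"].astype(int)-p).sum(2)
print("blank diff",(d[272:300,280:362]>60).sum(), "plate diff",[(d[165:250,265:375]>90).sum()])
np.savez("top9.npz",**c)
m=(c["image"].sum(2)<150)[265:305,270:370]; ys,xs=np.nonzero(m); print(xs.min()+270,xs.max()+270,ys.min()+265,ys.max()+265,len(xs))
E
```

```text
t 43.0 pos [ 0.4636 -0.2545  0.2019] psi -0.058 tilt [ 0.006 -0.003 -1.   ] q1,q6 [-0.505  1.124] F [ 0.7  0.3 -1.1] w 0.0558
row [ -56.8 -256.7    0.8] turn -1.698
blank diff 0 plate diff [np.int64(331)]
291 350 278 292 637
```

Blank hasn't moved.

>>> move_arm:
  moves:
    - [-8,-35,0,-0.12]
    - [-16,-70,0,-0.24]
    - [-24,-105,0,-0.36]
    - [-31,-140,0,-0.48]
    - [-39,-175,0,-0.6]
    - [-46,-205,0,-0.72]
    - [-52,-230,0,-0.84]
    - [-57,-248,0,-0.96]
    - [-57,-257,0,-1.08]
    - [-57,-257,0,-1.2]
    - [-57,-257,0,-1.32]
    - [-57,-257,0,-1.44]
    - [-57,-257,0,-1.56]
    - [-57,-257,0,-1.68]
    - [-57,-257,0,-1.698]
    - [-57,-257,0,-1.698]
    - [-57,-257,0,-1.698]
    - [-57,-257,0,-1.698]

```text
time_s: 44.52
ee_pos: [0.4193, 0.0064, 0.1979]
ee_rot: [0.683, 0.73, -0.0, -0.0]
force: [0.0, 0.5, 0.6]
grip_width: 0.0563
```

```bash
python3 rel.py .4218 .005 .024 1.64
```

```text
t 44.5 pos [0.4193 0.0064 0.1979] psi 1.637 tilt [-0.001 -0.    -1.   ] q1,q6 [ 0.012 -0.055] F [0.  0.5 0.6] w 0.0563
row [ -1.6   2.5 173.9] turn -0.003
```

>>> move_arm:
  moves:
    - [-1,2,40,0]
    - [-1,2,80,0]
    - [-1,2,115,0]
    - [-1,2,140,0]
    - [-1,2,158,0]
    - [-1,2,168,0]
    - [-1,2,172,0]
    - [-1,2,173,0]
    - [-1,2,173,0]
    - [-1,2,173,0]

```text
time_s: 45.35
ee_pos: [0.4224, 0.0055, 0.0261]
ee_rot: [0.682, 0.731, 0.0, 0.0]
force: [-0.5, -0.1, 1.1]
grip_width: 0.0558
```

>>> move_arm:
  moves:
    - [0,0,2,0]
    - [0,0,2,0]
    - [0,0,2,0]
    - [0,0,2,0]
    - [0,0,2,0]
    - [0,0,2,0]
    - [0,0,2,0]
    - [0,0,2,0]
    - [0,0,2,0]
  fingers: 20
  squeeze: 60

```text
time_s: 46.1
ee_pos: [0.4222, 0.0056, 0.0242]
ee_rot: [0.682, 0.731, 0.0, 0.0]
force: [-0.6, -0.1, 8.9]
grip_width: 0.0303
```

>>> move_arm:
  moves:
    - [0,0,-3,0]
    - [0,0,-10,0]
    - [0,0,-30,0]
    - [0,0,-60,0]
    - [0,0,-90,0]
    - [0,0,-120,0]
    - [0,0,-150,0]
    - [0,0,-150,0]
    - [0,0,-150,0]
    - [0,0,-150,0]

```text
time_s: 46.93
ee_pos: [0.4213, 0.0056, 0.1733]
ee_rot: [0.682, 0.731, 0.0, 0.0]
force: [0.9, -0.1, -2.1]
grip_width: 0.0298
```

```bash
python3 rel.py .6601 .0149 .175 1.471
```

```text
t 46.9 pos [0.4213 0.0056 0.1733] psi 1.640 tilt [ 0.  0. -1.] q1,q6 [ 0.01  -0.059] F [ 0.9 -0.1 -2.1] w 0.0298
row [ -7.1 238.9  -1.7] turn 0.169
```

>>> move_arm:
  moves:
    - [-1,30,-2,0.02]
    - [-2,65,-2,0.05]
    - [-3,100,-2,0.08]
    - [-4,135,-2,0.11]
    - [-5,170,-2,0.14]
    - [-6,200,-2,0.169]
    - [-7,222,-2,0.169]
    - [-7,235,-2,0.169]
    - [-7,239,-2,0.169]
    - [-7,239,-2,0.169]
    - [-7,239,-2,0.169]
    - [-7,239,-2,0.169]
    - [-7,239,-2,0.169]

```text
time_s: 48.02
ee_pos: [0.6596, 0.015, 0.1752]
ee_rot: [0.742, 0.671, -0.0, -0.0]
force: [0.4, 0.6, 0.3]
grip_width: 0.03
```

```bash
python3 rel.py .6601 .0149 .087 1.471
python3 - <<'E'
from h import *
c=cam("side"); a=crop(c["image"],245,190,150,120,5); np.savez("side10.npz",**c); save(a[:600,:800],"p10.png")
E
```

```text
t 48.0 pos [0.6596 0.015  0.1752] psi 1.471 tilt [-0.001 -0.    -1.   ] q1,q6 [0.02  0.121] F [0.4 0.6 0.3] w 0.0300
row [-0.   0.6 88.2] turn -0.000
```

View pics/p10.png

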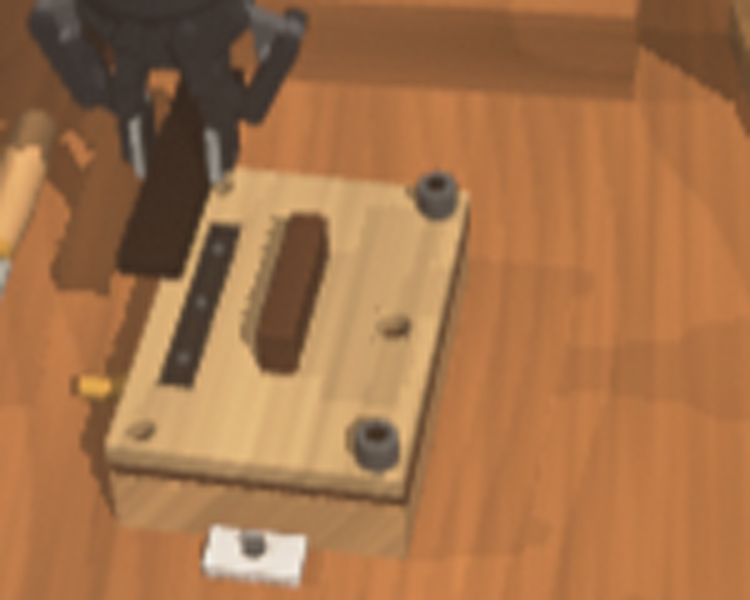

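```bash
python3 - <<'E'
from fit import *
c=dict(np.load("side10.npz"))
f=lambda P:(np.array(P,float)+.5)/5-.5+[245,190]
b=px2w(c,f([(118,270),(180,277)]),.151);print("blank near end bottom",b,b.mean(0)-[.0072*1,.0716,0])
t,a,R,r=fit([(60,90),(60,-90),(-52,0)],px2w(c,f([(141,430),(222,185),(394,326)]),.06));print(t,a,np.round(r,1).tolist())
print("pad",px2w(c,f([(180,385),(221,226)]),.06).mean(0), "goal",R@[.0515,0]+t)
E
```

```text
blank near end bottom [[0.68263841 0.08011637 0.151     ]
 [0.65197949 0.08347475 0.151     ]] [0.66010895 0.01019556 0.151     ]
[0.60722163 0.01915331] -0.10924695775778842 [[0.2, 0.3], [-0.1, -0.2], [-0.1, -0.1]]
pad [0.65745074 0.01299861 0.06      ] goal [0.65841461 0.01353827]
```

>>> move_arm:
  moves:
    - [0,0,30,0]
    - [0,0,60,0]
    - [0,0,76,0]
    - [0,0,83,0]
    - [0,0,86,0]
    - [0,0,88,0]
    - [0,0,89,0]
    - [0,0,90,0]
    - [0,0,90.5,0]
    - [0,0,90.5,0]
    - [0,0,90.5,0]

```text
time_s: 48.98
ee_pos: [0.6609, 0.0151, 0.0854]
ee_rot: [0.742, 0.671, 0.0, 0.0]
force: [-1.1, 0.6, -0.6]
grip_width: 0.0302
```

>>> move_arm:
  moves:
    - [0,0,0.5,0]
    - [0,0,1,0]
    - [0,0,1.4,0]
    - [0,0,1.4,0]
    - [0,0,1.4,0]

```text
time_s: 49.4
ee_pos: [0.6609, 0.0151, 0.0843]
ee_rot: [0.742, 0.671, 0.0, 0.0]
force: [-2.0, -0.1, 6.5]
grip_width: 0.0301
```

>>> move_arm:
  moves:
    - [0,0,-0.3,0]
    - [0,0,-0.3,0]
    - [0,0,-0.3,0]
    - [0,0,-0.3,0]
    - [0,0,-0.3,0]
    - [0,0,-5,0]
    - [0,0,-15,0]
    - [0,0,-35,0]
    - [0,0,-70,0]
    - [0,0,-100,0]
    - [0,0,-130,0]
    - [0,0,-150,0]
    - [0,0,-150,0]
  fingers: 42

```text
time_s: 50.48
ee_pos: [0.6633, 0.0151, 0.2401]
ee_rot: [0.742, 0.671, 0.003, 0.003]
force: [0.4, -0.1, 0.4]
grip_width: 0.0421
```

```bash
python3 rel.py .4685 -.42 .25 1.471
```

```text
t 50.5 pos [0.6633 0.0151 0.2401] psi 1.471 tilt [ 0.009  0.    -1.   ] q1,q6 [0.02 0.12] F [ 0.4 -0.1  0.4] w 0.0421
row [-452.3 -150.3  -11.7] turn -0.000
```

>>> move_arm:
  moves:
    - [-38,-12,-10,0]
    - [-76,-25,-10,0]
    - [-114,-38,-10,0]
    - [-152,-50,-10,0]
    - [-190,-63,-10,0]
    - [-228,-76,-10,0]
    - [-266,-88,-10,0]
    - [-304,-101,-10,0]
    - [-342,-114,-10,0]
    - [-380,-126,-10,0]
    - [-412,-137,-10,0]
    - [-436,-145,-10,0]
    - [-452,-148,-10,0]
    - [-452,-148,-10,0]
    - [-452,-148,-10,0]
    - [-452,-148,-10,0]
    - [-452,-148,-10,0]
  fingers: 0

```text
time_s: 51.9
ee_pos: [0.4689, -0.4186, 0.2434]
ee_rot: [0.741, 0.671, 0.0, -0.0]
force: [-0.7, 0.1, 0.2]
grip_width: -0.0
```

```bash
python3 rel.py .471 -.4225 .11 1.471
python3 - <<'E'
from h import *
c=cam("top"); s=cam("side"); np.savez("top11.npz",**c); np.savez("side11.npz",**s)
a=crop(c["image"],260,150,130,100,4); b=crop(s["image"],285,120,130,100,4)[:, :520]
d=crop(c["image"],400,160,130,120,2)
save(np.hstack([cv2.resize(a,(400,308)),cv2.resize(b,(400,308))]),"p11.png")
E
```

```text
t 51.9 pos [ 0.4689 -0.4186  0.2434] psi 1.472 tilt [-0.     0.001 -1.   ] q1,q6 [-0.731 -0.633] F [-0.7  0.1  0.2] w -0.0000
row [ -3.7   2.5 133.4] turn 0.001
```

View pics/p11.png

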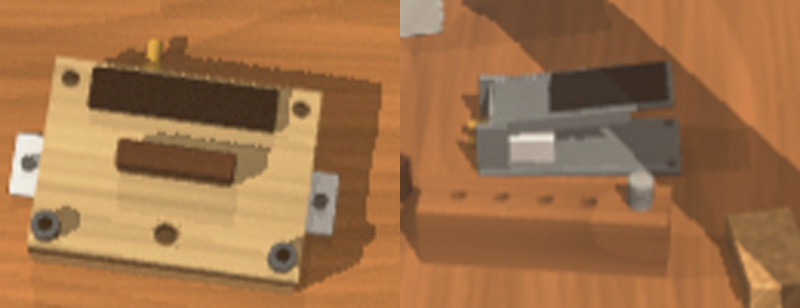

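```bash
python3 - <<'E'
from fit import *
c=dict(np.load("top11.npz")); k=400/130
f=lambda P:(np.array(P,float)+.5)/k-.5+[260,150]
t,a,R,r=fit([(60,90),(60,-90),(-52,0)],px2w(c,f([(70,78),(302,108),(166,234)]),.06));print(t,a,np.round(r,1).tolist())
b,a2,_,r2=fit([(16,72),(16,-72),(-16,-72),(-16,72)],px2w(c,f([(93,68),(280,90),(276,132),(89,107)]),.074));print(b,a2,np.round(r2,1).tolist())
print("blank in plate frame mm",R.T@(b-t)*1000,"dyaw",a2-a)
E
```

```text
[0.60732655 0.01889292] -0.10237522260625831 [[0.0, 0.4], [0.3, -0.7], [-0.3, 0.3]]
[0.65807027 0.01359289] -0.09523412090716306 [[-0.3, 0.7], [0.6, 0.3], [-0.9, -0.4], [0.5, -0.5]]
blank in plate frame mm [51.0196842 -0.0864468] dyaw 0.007141101699095251
```

>>> move_arm:
  moves:
    - [-3,1.5,35,0]
    - [-3,1.5,70,0]
    - [-3,1.5,100,0]
    - [-3,1.5,120,0]
    - [-3,1.5,130,0]
    - [-3,1.5,133,0]
    - [-3,1.5,133,0]
    - [-3,1.5,133,0]

```text
time_s: 52.67
ee_pos: [0.4703, -0.4235, 0.1118]
ee_rot: [0.741, 0.671, 0.0, 0.001]
force: [0.2, 0.4, -0.0]
grip_width: -0.0001
```

>>> move_arm:
  moves:
    - [0,0,5,0]
    - [0,0,9,0]
    - [0,0,13,0]
    - [0,0,17,0]
    - [0,0,21,0]
    - [0,0,25,0]
    - [0,0,29,0]
    - [0,0,33,0]
    - [0,0,36,0]
    - [0,0,38,0]
    - [0,0,38,0]

```text
time_s: 53.58
ee_pos: [0.4686, -0.4238, 0.0733]
ee_rot: [0.741, 0.671, -0.001, 0.0]
force: [-7.4, -1.6, 10.9]
grip_width: 0.0001
```

>>> move_arm:
  moves:
    - [0,0,2,0]
    - [0,0,4,0]
    - [0,0,6,0]
    - [0,0,7.5,0]
    - [0,0,8.5,0]
    - [0,0,8.5,0]

```text
time_s: 54.08
ee_pos: [0.469, -0.424, 0.0686]
ee_rot: [0.741, 0.671, -0.001, 0.001]
force: [-15.8, 6.1, 44.3]
grip_width: -0.0004
```

>>> move_arm:
  moves:
    - [0,0,0,0]
    - [0,0,0,0]
    - [0,0,-5,0]
    - [0,0,-12,0]
    - [0,0,-20,0]
    - [0,0,-28,0]
    - [0,0,-36,0]
    - [0,0,-44,0]
    - [0,0,-60,0]
    - [0,0,-90,0]
    - [0,0,-130,0]
    - [0,0,-170,0]
    - [0,0,-180,0]
    - [0,0,-180,0]
    - [0,0,-180,0]
    - [0,0,-180,0]
    - [0,0,-180,0]
    - [0,0,-180,0]

```text
time_s: 55.58
ee_pos: [0.4688, -0.4225, 0.2422]
ee_rot: [0.742, 0.671, -0.0, -0.001]
force: [0.7, 0.9, -0.4]
grip_width: 0.0001
```

```bash
python3 - <<'E'
from h import *
print(manip.get_state()["ee_pos"],manip.get_state()["force"])
for n,bl in(("side",[("pedal/rack",118,210,285,400),("jig",215,310,255,345)]),("top",[("jig",150,250,260,385),("bystanders",110,180,195,480)])):
    c=cam(n)["image"].astype(int); p=dict(np.load(n+"11.npz"))["image"]; d=np.abs(c-p).sum(2)>100
    for k,a,b,e,f in bl: print(n,k,d[a:b,e:f].sum())
E
```

```text
[ 0.46879807 -0.42249515  0.24215069] [ 0.7252615   0.94993074 -0.39625219]
side pedal/rack 0
side jig 0
top jig 0
top bystanders 0
```

Same picture as before the press: the pedal is back up and nothing else has moved.

```bash
python3 -c "
from bench import manip; print(manip.close_job())"
```

```text
the job is handed in; nothing more can be done
None
```

The jig is set up in the order asked and the job is handed in, after about 56 s of robot time.

- **Plate and pin:** I laid the nest plate on the spacer. The camera fit put it within about 1.5 mm of the base before the pin went in. I then pressed the drift pin in until it stopped moving; it took up to 33 N, because I pushed on past the 20 N given to be sure it was seated.
- **Bolts:** Two bolts were there. With the pin still in, I pressed both home in the two corner holes on the robot's side. They stopped at 16–18 N, at the expected height to within 0.5 mm.
- **Pin and blank:** The pin is back in its own hole in the bolt block. The blank lies flat at (51.0, -0.1) mm in the plate's frame, 0.4° out of line, so it covers the whole sealing pad.
- **Pedal:** I pressed it until the force jumped from 11 to 44 N with almost no further travel, which I took as the stop; I did not measure its angle. It came back up.

Pictures from before and after the pedal press show no change at the jig, bolt block, pedal or the bystanders beyond the jig. I made no numeric check on the clamp, plane or sanding block, but the arm never came near them at low height. The cameras and robot disagreed by about 1 mm in x and up to 3.5 mm in y for points high above the bench; I allowed for this with the contact readings. No check failed.

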